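# Set up a kiln deck: props, ware, upper shelf

### The job

Set this beaker up for firing: stand the three tall kiln props upright in the three recesses of the lower kiln shelf, with the beaker upright in the middle of that shelf between them, then lay the notched upper shelf level on top of the props, squarely over the lower one with the long sides parallel. Leave the two short props, the teacup and the small paint dish where they stand.

Things in the scene. Friction and masses are not known exactly. Their poses are not given: they have to be found in the camera images.
- lower_shelf: Lower kiln shelf: a buff ceramic slab lying on the bench, fixed, 170 x 150 x 12 mm, WITHOUT notches. Origin at the centre of its underside; x along the 170 mm side, y along the 150 mm side, z up; its top is at z = 12 mm. In its top are three round prop recesses, 40 mm wide and 4 mm deep (floor at z = 8 mm), centred at (x, y) = (52, 50), (52, -50) and (-58, 0) mm: a triangle round the shelf's middle.
- upper_shelf: Upper kiln shelf: a loose flat buff ceramic slab with the same outline, 170 x 150 x 12 mm, about 0.45 kg, lying on the bench beside the lower shelf. The middle of each 170 mm side has a finger notch 50 mm long (along x) and 48 mm deep, so its waist there is 54 mm wide (along y) and can be gripped from above, the fingers closing along y, at its centre of mass. Origin at the centre of its underside; x along the 170 mm side, z up.
- beaker: Beaker: a small white porcelain cup without handle, 52 mm outside diameter (nearly straight, 38 mm at the foot), 52 mm tall, wall 3 mm, 0.09 kg, standing upright among the props: the five props and the beaker stand in two loose rows parallel to the front edge of the bench (which runs along the world direction +x +y), their centres at least 60 mm apart, in any order. Origin at the centre of its underside, z up.
- tall_prop_1: Buff ceramic kiln prop, an upright round tube, 26 mm outside diameter, 11 mm bore, 80 mm tall, 0.09 kg, standing on end. Origin at the centre of its underside, z up. One of three alike tall props.
- tall_prop_2: Buff ceramic kiln prop, an upright round tube, 26 mm outside diameter, 11 mm bore, 80 mm tall, 0.09 kg, standing on end. Origin at the centre of its underside, z up. One of three alike tall props.
- tall_prop_3: Buff ceramic kiln prop, an upright round tube, 26 mm outside diameter, 11 mm bore, 80 mm tall, 0.09 kg, standing on end. Origin at the centre of its underside, z up. One of three alike tall props.
- short_prop_1: Buff ceramic kiln prop, an upright round tube, 26 mm outside diameter, 11 mm bore, 50 mm tall, 0.06 kg, standing on end. Origin at the centre of its underside, z up. One of two alike short props, lower than the beaker's rim once both stand on the lower shelf; stays where it is.
- short_prop_2: Buff ceramic kiln prop, an upright round tube, 26 mm outside diameter, 11 mm bore, 50 mm tall, 0.06 kg, standing on end. Origin at the centre of its underside, z up. One of two alike short props, lower than the beaker's rim once both stand on the lower shelf; stays where it is.
- cup_01: Bystander: painted porcelain teacup with a handle, 114 x 143 x 62 mm, standing behind the props at the right, near the wooden painting board; a lamp head hangs over that board, so keep the arm low on that side. Origin at the centre of its underside.
- paint_dish: Bystander: small white porcelain paint dish with ochre in it, 49 x 48 x 20 mm, standing behind the props. Origin at the centre of its underside.
Things that resemble listed ones, but are neither listed nor needed, are in the scene too. Leave any purple look-alike of the tall_prop_1 alone.

How it is judged:
By the outcome, as a careful person would: the job done as asked, in the order asked, and still so for the second after the job is handed in, with the robot touching nothing.
It also fails if it takes over 109 s, if anything falls off the work surface, if the arm or the gripper's body presses on something with over 40 N, if the wrist force passes 120 N, or if a joint passes its speed limit or range.

### The arm

A 6-joint arm with a two-finger parallel gripper is mounted at the origin on a cart in front of the work surface, level with it; the furniture and walls round the work are solid. World frame = base frame: x ahead of the robot, y to its left, z up, the work surface at z = 0. Lengths are in m, angles in rad, forces in N, time in s.
With the tool pointing down it reaches from about 0.25 to 0.725 m from the base axis. Payload 4 kg.
Tool frame: the origin (TCP) lies on the front face of the gripper's body, between the roots of the fingers; the fingertips stand 73 mm ahead of it and the grasp point (between the pads) lies 54 mm ahead of it; z points along the fingers, y is the direction in which the jaws open and shut (so a half turn about z gives the same grasp; the last joint's range is limited). The gripper opens to 85 mm and grips with 20 to 120 N. Pads are 22 mm wide; open, the fingers measure 114 mm over their backs; the gripper's body (76 mm by 85 mm) begins 54 mm behind the grasp point. The pads swing forward as they close: fully open they stand 13 mm farther back than shut.
Start: joints at [1.275, 0.241, 0.005, 1.335, 0, 1.571], TCP at [0.146, 0.478, 0.304] pointing down, gripper open.
Joint ranges: [-2.72, 2.72], [-1.05, 1.87], [-1.09, 1.28], [-1.99, 2.15], [-1.42, 1.44], [-3.14, 3.14]. Speed limits (rad/s): [2.79, 2.79, 3.14, 3.14, 3.14, 3.14].

### API

Orientations are given as a unit quaternion [x, y, z, w].
In Python, from workcell import sensors, camera, order gives the robot as it stands. The module is installed in compiled form; this text tells all that it offers.
- The arm moves only by the shell command python3 -m inch 'ROWS'. ROWS is JSON, one flat list of numbers, 5 for each row, row after row: the opening, from -1 (shut) to 1 (fully open), then the shift along the tool's x, y, z in mm, then the turn about the tool's z in units of 6 degrees (1.0 is 6 degrees). A call has 1 to 8 rows; each row is the pose to reach, as a shift and turn from the pose commanded when the call began, along the tool's axes at that moment; what a row does not reach only later rows make up. A row lasts 1/10 s, in which the tool goes at most 50 mm and 8.59 degrees, less where a joint would pass 70% of its speed; a pose out of reach is approached as far as the arm can. A call with a gripper value outside its range is refused whole. The fingers move at their own pace and stop on an object; the grip force is fixed at half the most. Time passes only in rows, so rows that repeat a pose let the fingers close. It gives the time, the measured TCP pose, the force and the opening at its end, in the units of the state.
- sensors.get_obs(): the state, without advancing time (a new reading comes with each control period).
- camera(name): name is "scene" or "top" or "wrist"; returns a dict with "pixels" (384x512x3 uint8, red, green, blue), "intrinsics" (3x3 intrinsics, pixels), "extrinsics" (4x4, takes a point from camera to world coordinates). Camera axes: x right, y down, z forward; pixel columns grow to the right and rows downward; lengths in m; the calibration is good to about 2 mm. A picture is of the moment at which its call begins. There is no depth.
- order.job_done(): hands the job in, once; it reports no verdict.
The state is a dict: "clock": time; "joint_pos": joint angles; "joint_vel": joint speeds; "tau": joint torques, N m; "eef_pos": TCP position; "tool_rot": TCP orientation; "ft_force": force on the tool from outside, world axes, zero at the start; "ft_torque": the same for the moment, N m; "grip_width": finger opening in m.
Only numpy, scipy, OpenCV 4.12 (cv2) and the standard library are available. Lean on these libraries where they do the work, as an engineer would, in place of code of your own. Each camera call takes 0.05 s, during which the arm holds its last target.

## Working session

There is one attempt and no reset: what is moved stays moved. The work goes in short steps, Python scripts to look and compute and a shell command to move; the robot and the scene stay as the last step left them, time stands still between calls to the robot, and variables do not carry over. Pictures are saved under pics/ and viewed, and the job is handed in when it is done.

```bash
mkdir -p pics; ls; python3 - <<'E'
from workcell import sensors,camera
import cv2,numpy as np
print(sensors.get_obs())
for n in ["scene","top","wrist"]:
    c=camera(n); cv2.imwrite(f"pics/{n}0.png",c["pixels"][...,::-1]); np.savez(f"{n}0.npz",**c)
    print(n,c["intrinsics"].round(1).tolist(),c["extrinsics"].round(3).tolist())
E
```

```text
pics
{'clock': 0.0, 'joint_pos': array([1.27500009e+00, 2.41407461e-01, 3.70076733e-03, 1.33519409e+00,
       2.94687037e-05, 1.57080950e+00]), 'joint_vel': array([ 0.00068223,  0.00062453, -0.00096217,  0.0013234 ,  0.00040105,
       -0.00026838]), 'tau': array([ 5.56987015e-04, -3.72315037e+01,  2.52410334e+01,  1.68899941e-02,
       -1.01510045e-04, -7.72108905e-06]), 'eef_pos': array([0.14560184, 0.47781969, 0.3030066 ]), 'tool_rot': array([ 1.47365974e-01,  9.89081474e-01, -1.03856933e-03, -1.69622267e-04]), 'ft_force': array([-0.0842141 , -1.07108908,  0.09946131]), 'ft_torque': array([ 0.03616892,  0.02611875, -0.03364207]), 'grip_width': 0.08545052645173865}
scene [[461.5, 0.0, 255.3], [0.0, 461.5, 188.7], [0.0, 0.0, 1.0]] [[-0.593, -0.326, 0.736, -0.017], [-0.804, 0.27, -0.529, 0.298], [-0.026, -0.906, -0.422, 0.419], [0.0, 0.0, 0.0, 1.0]]
top [[414.2, 0.0, 251.8], [0.0, 414.2, 189.9], [0.0, 0.0, 1.0]] [[0.005, -0.993, 0.117, 0.506], [-1.0, -0.002, 0.026, -0.194], [-0.025, -0.117, -0.993, 0.887], [0.0, 0.0, 0.0, 1.0]]
wrist [[307.6, 0.0, 253.2], [0.0, 307.6, 191.7], [0.0, 0.0, 1.0]] [[0.292, 0.905, 0.308, 0.066], [0.956, -0.276, -0.095, 0.502], [-0.0, 0.322, -0.947, 0.373], [0.0, 0.0, 0.0, 1.0]]
```

View pics/scene0.png

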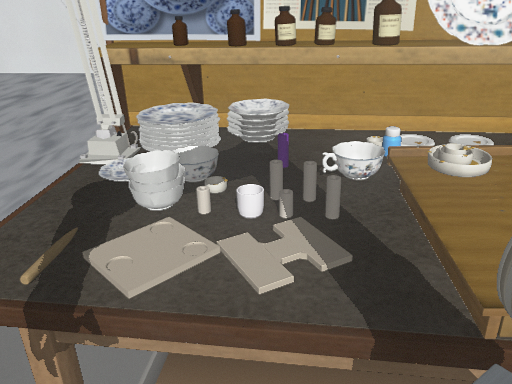

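View pics/top0.png

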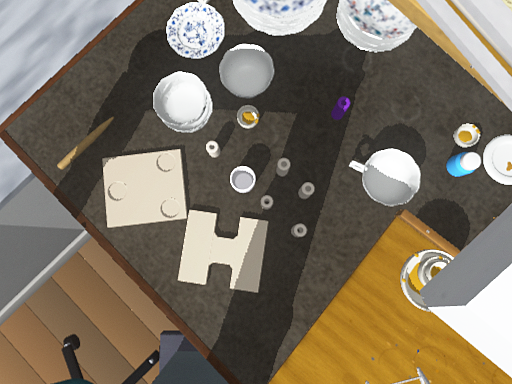

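View pics/wrist0.png

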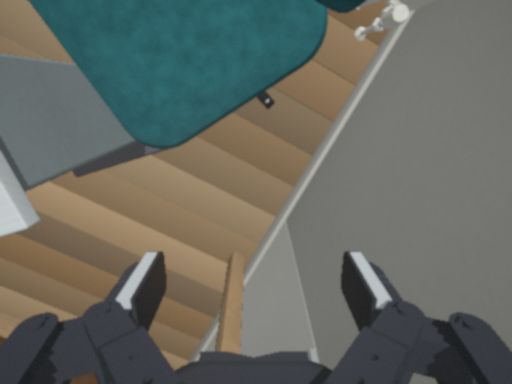

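```bash
python3 - <<'E'
import cv2
a=cv2.imread("pics/scene0.png")[120:300,70:370]; b=cv2.imread("pics/top0.png")[90:300,90:350]
cv2.imwrite("pics/s_crop.png",cv2.resize(a,(800,480),interpolation=cv2.INTER_CUBIC))
cv2.imwrite("pics/t_crop.png",cv2.resize(b,(728,588),interpolation=cv2.INTER_CUBIC))
E
```

```text
(no output)
```

View pics/s_crop.png

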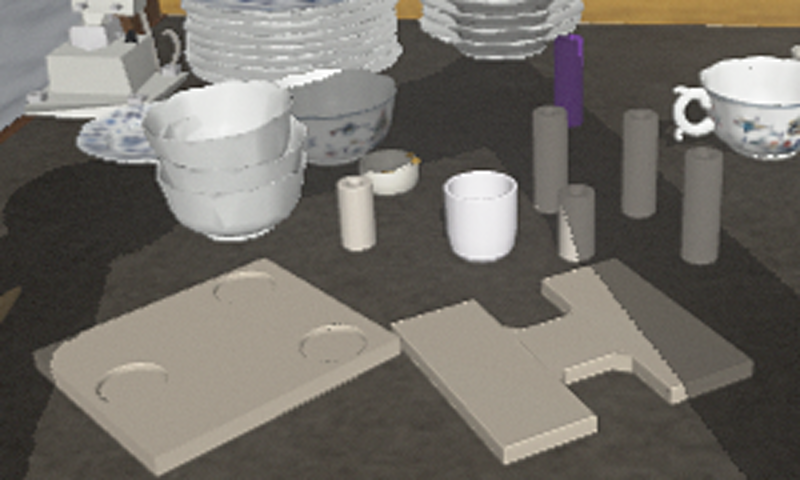

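View pics/t_crop.png

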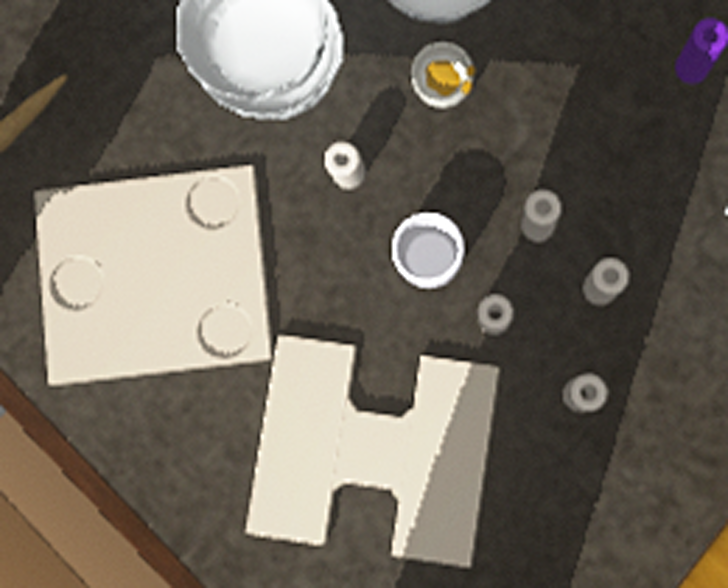

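```bash
python3 - <<'E'
import cv2
a=cv2.imread("pics/scene0.png"); b=cv2.imread("pics/top0.png")
cv2.imwrite("pics/s2.png",cv2.resize(a[150:230,190:350],(800,400),interpolation=cv2.INTER_CUBIC))
cv2.imwrite("pics/t2.png",cv2.resize(b[140:245,200:320],(640,560),interpolation=cv2.INTER_CUBIC))
cv2.imwrite("pics/t3.png",cv2.resize(b[140:300,95:275],(720,576)[::1] if 0 else (648,576),interpolation=cv2.INTER_CUBIC))
E
```

```text
(no output)
```

View pics/s2.png

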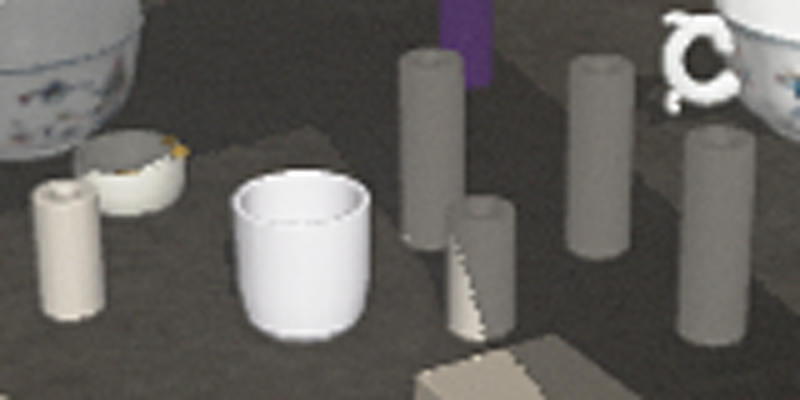

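View pics/t2.png

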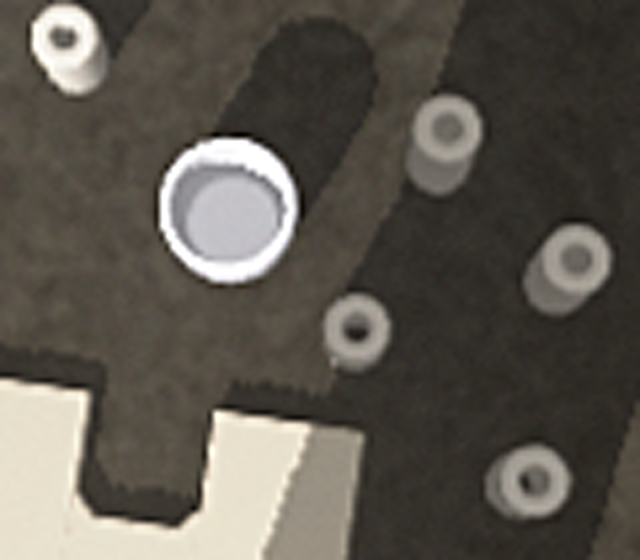

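View pics/t3.png

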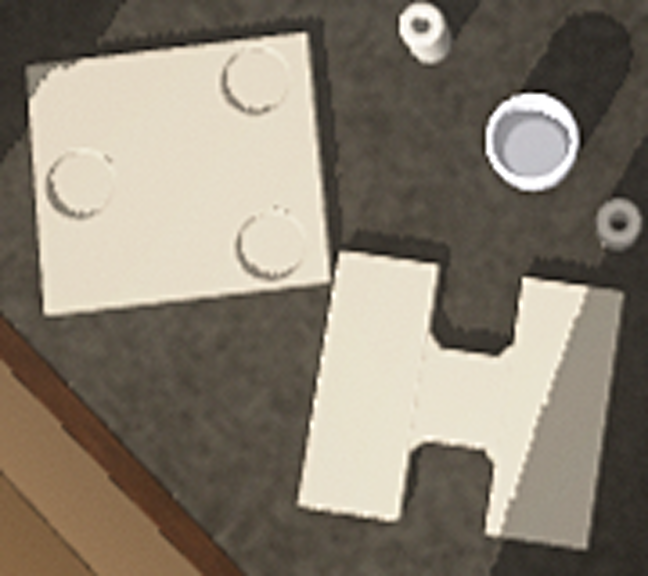

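```bash
cat > h.py <<'E'
import numpy as np, cv2
from scipy.spatial.transform import Rotation as R
def ray(n,p,tag="0"):
    c=np.load(f"{n}{tag}.npz"); d=np.linalg.solve(c["intrinsics"],[p[0],p[1],1.]); T=c["extrinsics"]
    d=T[:3,:3]@d; return T[:3,3],d/np.linalg.norm(d)
def plane(n,p,z,tag="0"):
    o,d=ray(n,p,tag); return (o+d*(z-o[2])/d[2])
def snap(n,tag):
    from workcell import camera
    c=camera(n); np.savez(f"{n}{tag}.npz",**c); cv2.imwrite(f"pics/{n}{tag}.png",c["pixels"][...,::-1]); return c
def px(X,Y,s,ox,oy): return ((X+.5)/s-.5+ox,(Y+.5)/s-.5+oy)
def go(x,y,z=None,yaw=None):
    """shift to target in tool axes; yaw = world angle of jaw (tool y) axis, deg"""
    from workcell import sensors
    s=sensors.get_obs(); M=R.from_quat(s["tool_rot"]).as_matrix()
    t=np.array([x,y,s["eef_pos"][2] if z is None else z]); d=M.T@(t-s["eef_pos"])*1000
    jy=np.degrees(np.arctan2(M[1,1],M[0,1]))
    r=None
    if yaw is not None:
        dy=(yaw-jy+90)%180-90; r=-dy/6  # tool z down: + turn lowers world yaw
    print("pos",s["eef_pos"].round(4),"tilt z",M[:,2].round(3),"jaw",round(jy,1),"F",s["ft_force"].round(1),"w",round(s["grip_width"],4),"t",round(s["clock"],2))
    print("SHIFT",d.round(1),"turn units",r, "q6",s["joint_pos"][5].round(2))
E
python3 - <<'E'
from h import *
S={'A':(447,130),'B':(574,260),'C':(533,482),'K':(228,210)}
Q={'A':(432,58),'B':(602,65),'C':(720,138),'K':(302,198)}
for k in S:
    z=.08 if k!='K' else .052
    print(k,plane("top",px(*S[k],16/3,200,140),z).round(4),plane("scene",px(*Q[k],5,190,150),z).round(4))
for nm,cs in {'low':[(27,66),(307,33),(330,282),(45,315)],'up':[(340,251),(622,290),(588,549),(299,506)]}.items():
    P=np.array([plane("top",px(*c,3.6,95,140),.012) for c in cs])
    print(nm,P[:,:2].round(4).tolist(),"ctr",P.mean(0).round(4),"len",np.linalg.norm(P-np.roll(P,-1,0),axis=1).round(4))
    v=(P[1]+P[2]-P[0]-P[3]);print(" xaxis deg",np.degrees(np.arctan2(v[1],v[0])))
    w=(P[0]+P[1]-P[2]-P[3]);print(" yaxis deg",np.degrees(np.arctan2(w[1],w[0])))
for nm,cs in {'low':[(38,353),(262,258),(401,345),(160,473)],'up':[(391,324),(618,260),(752,365),(506,463)]}.items():
    pass
for c in [(160,473),(401,345),(264,260)]:
    print("scene low corner",plane("scene",px(*c,800/300,70,120),.012).round(4))
E
```

```text
A [ 0.6531 -0.2352  0.08  ] [ 0.651  -0.2346  0.08  ]
B [ 0.6047 -0.2815  0.08  ] [ 0.6022 -0.2809  0.08  ]
C [ 0.5235 -0.2658  0.08  ] [ 0.5222 -0.2653  0.08  ]
K [ 0.6272 -0.1529  0.052 ] [ 0.6265 -0.1522  0.052 ]
low [[0.6787, 0.1537], [0.6987, -0.0153], [0.5493, -0.0326], [0.5293, 0.1359]] ctr [0.614  0.0604 0.012 ] len [0.1702 0.1504 0.1697 0.1504]
 xaxis deg -83.22087478607229
 yaxis deg 6.70970747207474
up [[0.5676, -0.0381], [0.5452, -0.2045], [0.3966, -0.185], [0.4197, -0.0176]] ctr [ 0.4823 -0.1113  0.012 ] len [0.1679 0.1499 0.169  0.1493]
 xaxis deg -97.75712103741283
 yaxis deg -7.6858597281424235
scene low corner [0.5145 0.1385 0.012 ]
scene low corner [ 0.5404 -0.0281  0.012 ]
scene low corner [ 0.6935 -0.0123  0.012 ]
```

```bash
python3 -c "
from h import *
print(plane('top',px(357,330,16/3,200,140),.05), plane('top',px(65,38,16/3,200,140),.05))
go(.523,-.2655,.21,30)"
```

```text
[ 0.58141068 -0.2022415   0.05      ] [ 0.69471736 -0.08909808  0.05      ]
pos [0.1456 0.478  0.3032] tilt z [-0.    -0.002 -1.   ] jaw 73.1 F [ 0.1  0.3 -0.2] w 0.0853 t 0.15
SHIFT [-577.7 -601.    94.2] turn units 7.175683386278313 q6 1.57
```

```bash
python3 -m inch '[0.1,-578,-601,60,16.7, 0.1,-578,-601,60,16.7, 0.1,-578,-601,60,16.7, 0.1,-578,-601,60,16.7, 0.1,-578,-601,60,16.7, 0.1,-578,-601,60,16.7, 0.1,-578,-601,60,16.7, 0.1,-578,-601,60,16.7]'; python3 -c "
from h import *
go(.523,-.2655,.21,-27)"
```

```text
clock: 0.95
eef_pos: [0.3267, 0.1207, 0.2752]
tool_rot: [0.682, 0.731, 0.0, 0.0]
ft_force: [1.2, 0.6, 0.4]
grip_width: 0.0471
pos [0.3267 0.1207 0.2752] tilt z [ 0.001  0.    -1.   ] jaw 4.0 F [1.2 0.6 0.4] w 0.0471 t 0.95
SHIFT [-398.9  169.    65.2] turn units 5.161994013184599 q6 1.86
```

```bash
python3 -m inch '[0.1,-399,169,65,5, 0.1,-399,169,65,5, 0.1,-399,169,65,5, 0.1,-399,169,65,5, 0.1,-399,169,65,5, 0.1,-399,169,65,5, 0.1,-399,169,65,5, 0.1,-399,169,65,5]'; python3 -c "
from h import *
go(.523,-.2655,.114,-27)"
```

```text
clock: 1.75
eef_pos: [0.508, -0.2311, 0.2151]
tool_rot: [0.847, 0.532, -0.0, -0.0]
ft_force: [1.2, 1.1, 0.5]
grip_width: 0.047
pos [ 0.508  -0.2311  0.2151] tilt z [-0.  0. -1.] jaw -25.7 F [1.2 1.1 0.5] w 0.047 t 1.75
SHIFT [-24.5  28.5 101.1] turn units 0.2111585946178849 q6 1.59
```

```bash
python3 -m inch '[0.1,-24,28,0,0.2, 0.1,-24,28,0,0.2, 0.1,-24,28,0,0.2]'; python3 -c "
from h import *
go(.523,-.2655,.114,-27); snap('wrist','1'); snap('scene','1')"
```

```text
clock: 2.05
eef_pos: [0.5219, -0.2633, 0.2148]
tool_rot: [0.853, 0.523, -0.0, -0.001]
ft_force: [-1.1, 0.4, 0.1]
grip_width: 0.0471
pos [ 0.5219 -0.2633  0.2148] tilt z [-0.002  0.001 -1.   ] jaw -27.0 F [-1.1  0.4  0.1] w 0.0471 t 2.05
SHIFT [ -1.5   2.2 100.8] turn units 0.0030434807856186317 q6 1.57
```

View pics/wrist1.png

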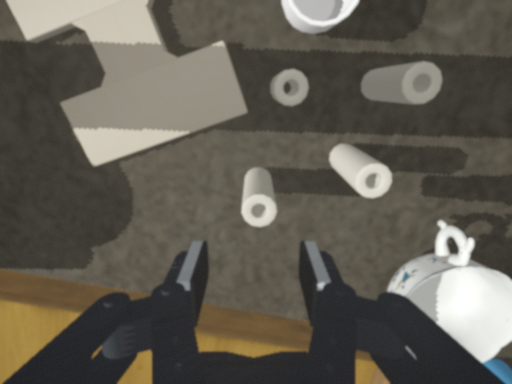

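View pics/scene1.png

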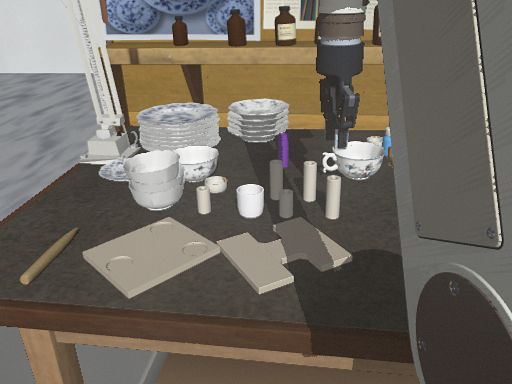

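```bash
python3 -c "
from h import *
print(plane('wrist',(258,210),.08,'1'),plane('wrist',(374,180),.08,'1'),plane('wrist',(424,81),.08,'1'))
go(.523,-.2655,.114,-27)"; python3 -m inch '[0.1,-1.5,1.5,100,0, 0.1,-1.5,1.5,100,0, 0.1,-1.5,1.5,100,0, 0.1,-1.5,1.5,100,0]'; python3 -c "
from h import *
go(.523,-.2655,.114,-27);snap('wrist','2')"
```

```text
[ 0.52451652 -0.26449689  0.08      ] [ 0.60625471 -0.28100738  0.08      ] [ 0.65628734 -0.23400965  0.08      ]
pos [ 0.5218 -0.2618  0.2156] tilt z [-0.001  0.001 -1.   ] jaw -26.9 F [0.4 0.  0.1] w 0.0469 t 2.15
SHIFT [ -2.8   2.9 101.6] turn units 0.023909800686759297 q6 1.57
clock: 2.55
eef_pos: [0.5224, -0.2635, 0.1161]
tool_rot: [0.852, 0.524, -0.001, -0.001]
ft_force: [0.5, -0.4, -0.2]
grip_width: 0.0469
pos [ 0.5224 -0.2635  0.1161] tilt z [-0.002  0.001 -1.   ] jaw -26.8 F [ 0.5 -0.4 -0.2] w 0.0469 t 2.55
SHIFT [-1.6  1.4  2.1] turn units 0.03093187169197383 q6 1.57
```

View pics/wrist2.png

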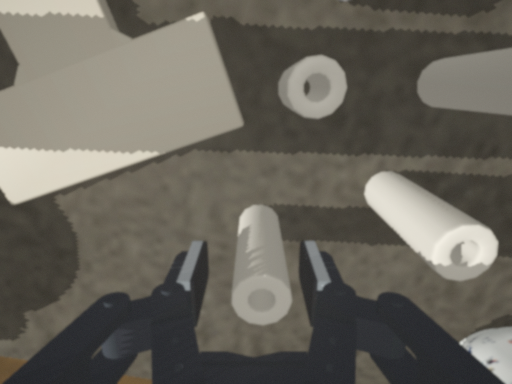

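```bash
python3 -m inch '[-1,-1,1,2,0, -1,-1,1,2,0, -1,-1,1,2,0, -1,-1,1,2,0, -1,-1,1,2,0]';  python3 -m inch '[-1,0,0,-50,0, -1,0,0,-90,0, -1,0,0,-100,0,-1,0,0,-100,0]';python3 -c "
from h import *
go(.5704,.0029,.214,4);snap('wrist','3')"
```

```text
clock: 3.1
eef_pos: [0.5254, -0.267, 0.1171]
tool_rot: [0.852, 0.523, 0.002, 0.003]
ft_force: [-1.1, 0.1, 7.4]
grip_width: 0.0249
clock: 3.5
eef_pos: [0.5248, -0.2669, 0.2172]
tool_rot: [0.852, 0.523, 0.002, 0.003]
ft_force: [-0.5, -0.2, -1.2]
grip_width: 0.0249
pos [ 0.5248 -0.2669  0.2172] tilt z [ 0.006 -0.003 -1.   ] jaw -26.9 F [-0.5 -0.2 -1.2] w 0.0249 t 3.5
SHIFT [261.3 -81.5   2.7] turn units -5.15160805747458 q6 1.57
```

View pics/wrist3.png

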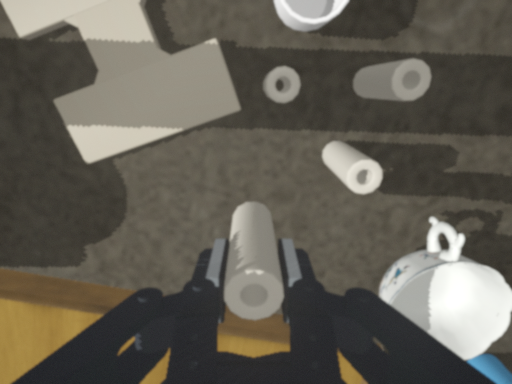

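```bash
python3 -m inch '[-1,261,-82,0,-5, -1,261,-82,0,-5, -1,261,-82,0,-5, -1,261,-82,0,-5, -1,261,-82,0,-5, -1,261,-82,0,-5, -1,261,-82,0,-5, -1,261,-82,0,-5]';python3 -c "
from h import *
go(.5704,.0029,.124,4);snap('wrist','4')"
```

```text
clock: 4.35
eef_pos: [0.5674, 0.004, 0.2118]
tool_rot: [0.687, 0.726, -0.002, -0.001]
ft_force: [-0.6, -0.2, -0.6]
grip_width: 0.0245
pos [0.5674 0.004  0.2118] tilt z [-0.004 -0.001 -1.   ] jaw 3.2 F [-0.6 -0.2 -0.6] w 0.0245 t 4.35
SHIFT [-1.3  3.3 87.8] turn units -0.13681091350989286 q6 1.52
```

View pics/wrist4.png

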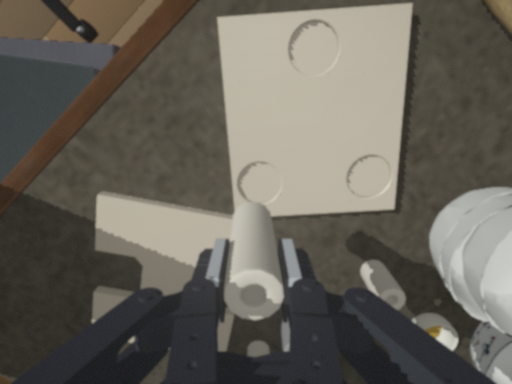

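```bash
python3 -c "
from h import *
for p in [(261,182),(371,176),(314,47)]: print(plane('wrist',p,.011,'4'))
go(.5704,.0029,.127,4)"
```

```text
[0.57379689 0.0052954  0.011     ]
[0.67367018 0.01656586 0.011     ]
[0.60909996 0.12041894 0.011     ]
pos [0.5675 0.0031 0.2122] tilt z [-0.003 -0.001 -1.   ] jaw 3.1 F [ 0.3 -0.2 -1.3] w 0.0252 t 4.4
SHIFT [-0.4  3.2 85.2] turn units -0.15277525886865817 q6 1.52
```

```bash
python3 -m inch '[-1,-1,4,40,0, -1,-1,4,75,0, -1,-1,4,87,0,-1,-1,4,90,0,-1,-1,4,90,0]';python3 -c "
from h import *
go(.572,.004,.124,4);snap('wrist','5');snap('scene','5')
import cv2;cv2.imwrite('pics/c5.png',cv2.resize(cv2.imread('pics/scene5.png')[130:310,60:360],(800,480)))"
```

```text
clock: 4.9
eef_pos: [0.5707, 0.0011, 0.1249]
tool_rot: [0.689, 0.725, -0.001, -0.001]
ft_force: [-3.3, -0.3, 3.7]
grip_width: 0.0248
pos [0.5707 0.0011 0.1249] tilt z [-0.003 -0.001 -1.   ] jaw 2.9 F [-3.3 -0.3  3.7] w 0.0248 t 4.9
SHIFT [2.9 1.5 0.9] turn units -0.1756632684747288 q6 1.52
```

View pics/c5.png

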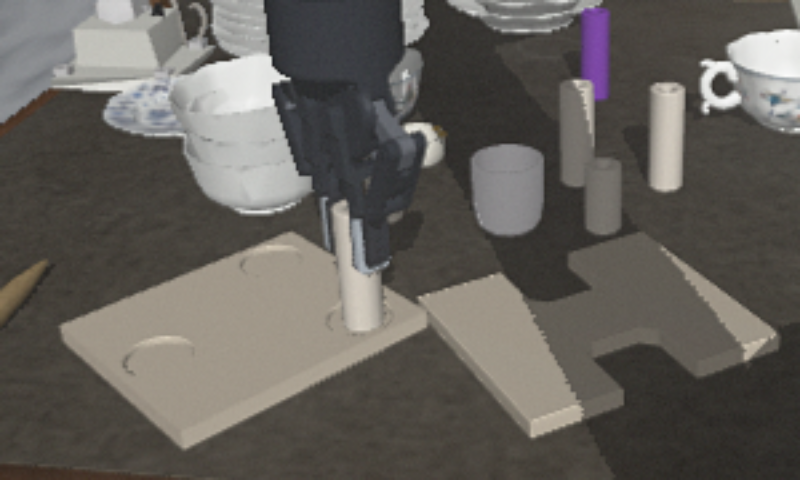

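View pics/wrist5.png

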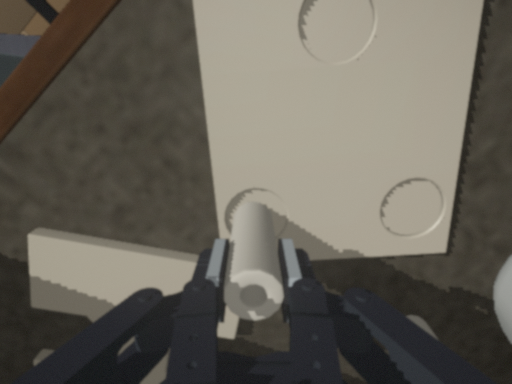

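```bash
python3 -m inch '[-1,3,0,-1,0, -1,3,0,-1,0, -1,3,0,1,0, 0.1,3,0,1,0, 0.1,3,0,1,0,0.1,3,0,1,0, 0.1,3,0,-45,0,0.1,3,0,-85,0]';python3 -c "
from h import *
go(.6045,-.281,.214,-25);snap('wrist','6');snap('scene','6')
import cv2;cv2.imwrite('pics/c6.png',cv2.resize(cv2.imread('pics/scene6.png')[130:310,60:360],(800,480)))"
```

```text
clock: 5.8
eef_pos: [0.5716, 0.0059, 0.2085]
tool_rot: [0.688, 0.726, -0.001, -0.001]
ft_force: [1.8, 0.4, 0.5]
grip_width: 0.047
pos [0.5716 0.0059 0.2085] tilt z [-0.004 -0.    -1.   ] jaw 3.1 F [1.8 0.4 0.5] w 0.047 t 5.8
SHIFT [-288.2   17.4   -5.6] turn units 4.683148329131952 q6 1.53
```

View pics/c6.png

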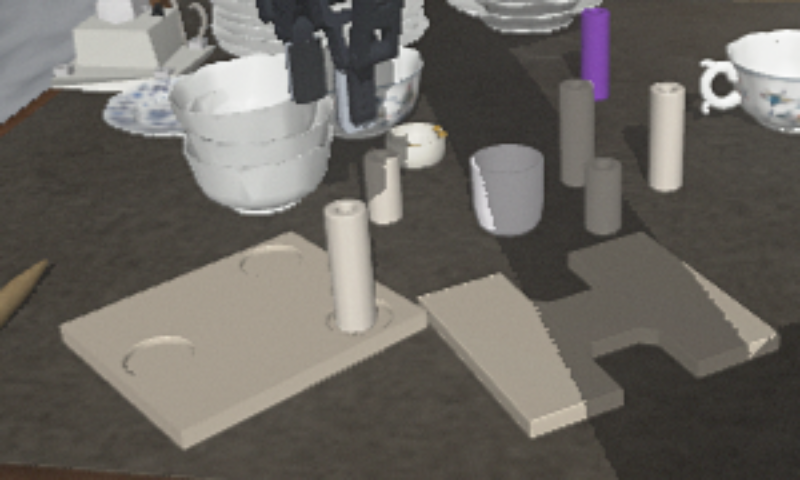

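View pics/wrist6.png

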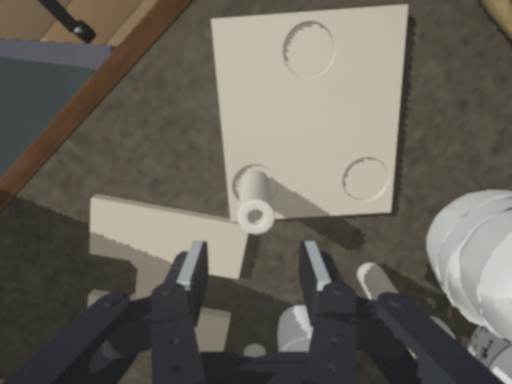

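```bash
python3 -m inch '[0.1,-288,17,0,4.7, 0.1,-288,17,0,4.7, 0.1,-288,17,0,4.7, 0.1,-288,17,0,4.7, 0.1,-288,17,0,4.7, 0.1,-288,17,0,4.7, 0.1,-288,17,0,4.7, 0.1,-288,17,0,4.7]';python3 -c "
from h import *
go(.6045,-.281,.114,-25);snap('wrist','7')"
```

```text
clock: 6.7
eef_pos: [0.6043, -0.2817, 0.2074]
tool_rot: [0.844, 0.536, -0.0, -0.001]
ft_force: [-0.6, 0.6, -0.5]
grip_width: 0.0468
pos [ 0.6043 -0.2817  0.2074] tilt z [-0.002  0.001 -1.   ] jaw -25.2 F [-0.6  0.6 -0.5] w 0.0468 t 6.7
SHIFT [ 0.7  0.  93.4] turn units -0.03804190243229044 q6 1.57
```

View pics/wrist7.png

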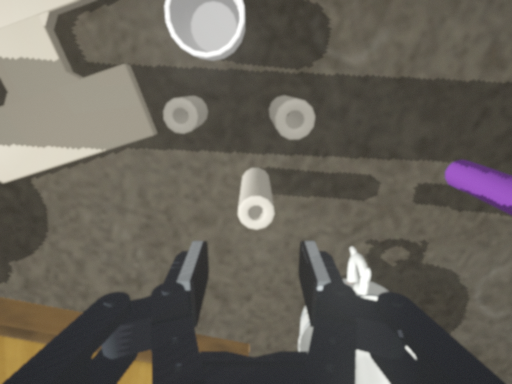

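```bash
python3 -c "
from h import *
p=plane('wrist',(350,250),.045,'7'); p2=plane('wrist',(358,275),.05,'7')
from workcell import sensors
s=sensors.get_obs();M=R.from_quat(s['tool_rot']).as_matrix()
print(M.T@(p-s['eef_pos'])*1000,M.T@(p2-s['eef_pos'])*1000,p,p2)"
```

```text
[-49.16616571  82.39328669 162.5186984 ] [-70.53912929  89.84591386 157.4932482 ] [ 0.65794984 -0.35977055  0.045     ] [ 0.65563161 -0.38229223  0.05      ]
```

```bash
python3 -m inch '[0.1,0,0,50,0, 0.1,0,0,85,0, 0.1,0,0,94,0, 0.1,0,0,94,0, -1,0,0,94,0, -1,0,0,94,0, -1,0,0,94,0, -1,0,0,94,0]';  python3 -m inch '[-1,0,0,0,0, -1,0,0,-50,0, -1,0,0,-90,0, -1,0,0,-100,0,-1,0,0,-100,0]';python3 -c "
from h import *
go(.671,.0155,.214,1);snap('wrist','8')"
```

```text
clock: 7.55
eef_pos: [0.6064, -0.2812, 0.1177]
tool_rot: [0.844, 0.537, 0.002, 0.002]
ft_force: [-1.2, 1.6, 6.6]
grip_width: 0.0249
clock: 8.05
eef_pos: [0.6061, -0.2815, 0.2182]
tool_rot: [0.844, 0.536, 0.002, 0.003]
ft_force: [-0.5, 0.1, -1.1]
grip_width: 0.0253
pos [ 0.6061 -0.2815  0.2182] tilt z [ 0.006 -0.003 -1.   ] jaw -25.1 F [-0.5  0.1 -1.1] w 0.0253 t 8.05
SHIFT [296.5 -67.3   3.7] turn units -4.352989227065483 q6 1.57
```

View pics/wrist8.png

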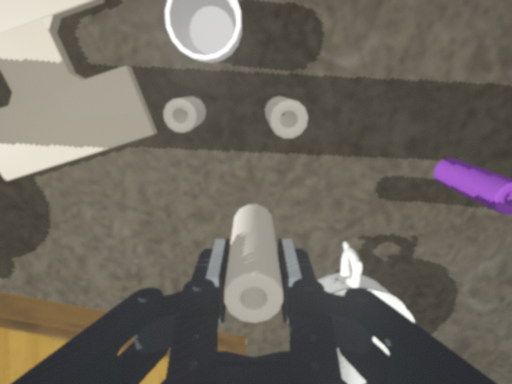

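```bash
python3 -c "
from h import *
for z in (.03,.06,.1): print(plane('top',(186,131),z),plane('top',(213,100),z))
print(plane('scene',(152,157),.1), plane('scene',(160,207),0.005))"
```

```text
[ 0.73340087 -0.03100159  0.03      ] [ 0.80138188 -0.08758949  0.03      ]
[ 0.72545199 -0.03669742  0.06      ] [ 0.79105454 -0.09130547  0.06      ]
[ 0.71485349 -0.04429186  0.1       ] [ 0.77728475 -0.09626011  0.1       ]
[ 0.78453555 -0.03234464  0.1       ] [ 0.75522833 -0.02350816  0.005     ]
```

```bash
python3 -m inch '[-1,296,-67,0,-4.4, -1,296,-67,0,-4.4, -1,296,-67,0,-4.4, -1,296,-67,0,-4.4, -1,296,-67,0,-4.4, -1,296,-67,0,-4.4, -1,296,-67,0,-4.4, -1,296,-67,0,-4.4]';python3 -c "
from h import *
go(.671,.0155,.126,1);snap('wrist','9')"
```

```text
clock: 8.9
eef_pos: [0.6687, 0.0176, 0.2118]
tool_rot: [0.698, 0.716, -0.002, -0.002]
ft_force: [-0.2, -0.3, -1.6]
grip_width: 0.0248
pos [0.6687 0.0176 0.2118] tilt z [-0.005 -0.001 -1.   ] jaw 1.5 F [-0.2 -0.3 -1.6] w 0.0248 t 8.9
SHIFT [-2.1  2.7 85.8] turn units 0.0826516888126676 q6 1.57
```

View pics/wrist9.png

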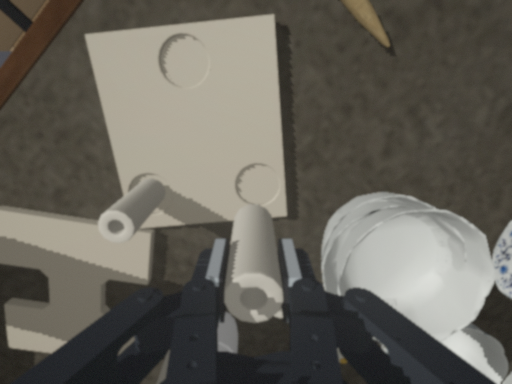

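```bash
python3 -m inch '[-1,0,2.5,40,0, -1,0,2.5,55,0, -1,0,2.5,55,0]';python3 -c "
from h import *
go(.671,.0155,.126,1);snap('wrist','10');snap('top','10')"
```

```text
clock: 9.25
eef_pos: [0.6695, 0.0132, 0.1552]
tool_rot: [0.7, 0.714, -0.003, -0.003]
ft_force: [-0.2, 0.1, -1.3]
grip_width: 0.025
pos [0.6695 0.0132 0.1552] tilt z [-0.009 -0.001 -1.   ] jaw 1.1 F [-0.2  0.1 -1.3] w 0.025 t 9.25
SHIFT [ 2.2  1.9 29.2] turn units 0.019463922135263562 q6 1.57
```

View pics/wrist10.png

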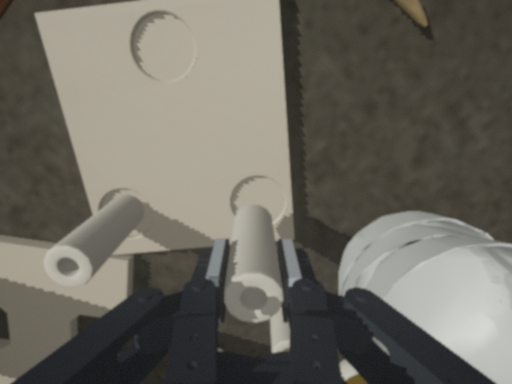

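View pics/top10.png

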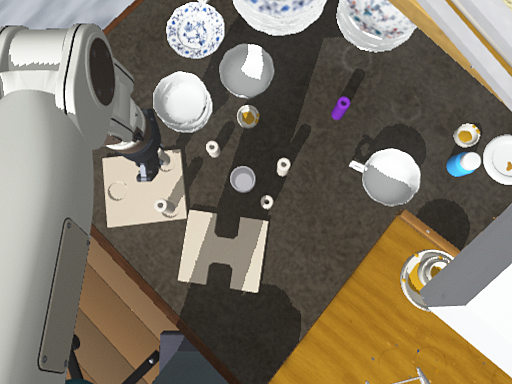

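```bash
python3 -c "
from h import *
print(plane('wrist',(260,207),.011,'10'), plane('wrist',(163,46),.011,'10'))"
python3 -m inch '[-1,3,2,22,0, -1,3,2,31,0, -1,3,2,33,0,-1,3,2,33,0]';python3 -c "
from h import *
go(.671,.0155,.126,1);snap('scene','11')
import cv2;cv2.imwrite('pics/c11.png',cv2.resize(cv2.imread('pics/scene11.png')[130:310,60:360],(800,480)))"
```

```text
[0.6732354  0.01189049 0.011     ] [0.60884794 0.12024087 0.011     ]
clock: 9.75
eef_pos: [0.6743, 0.0184, 0.1273]
tool_rot: [0.699, 0.715, 0.0, 0.0]
ft_force: [0.1, -0.2, -0.4]
grip_width: 0.0248
pos [0.6743 0.0184 0.1273] tilt z [ 0. -0. -1.] jaw 1.3 F [ 0.1 -0.2 -0.4] w 0.0248 t 9.75
SHIFT [-2.8 -3.4  1.3] turn units 0.04484554004278607 q6 1.58
```

View pics/c11.png

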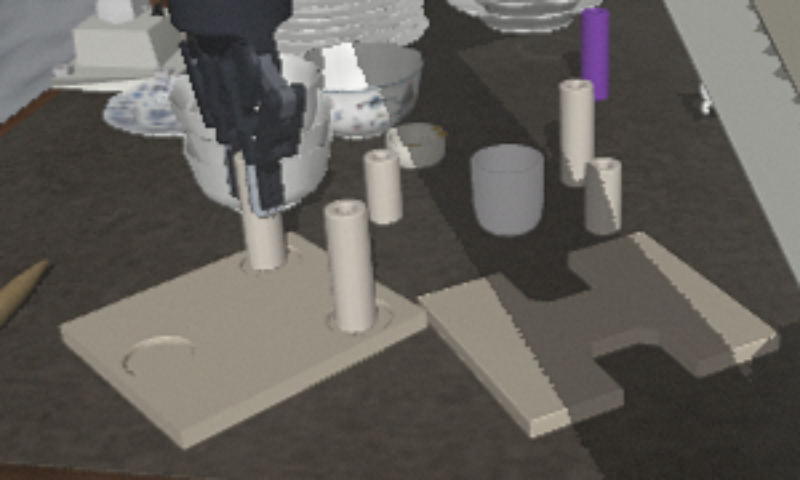

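```bash
python3 -m inch '[-1,-1,-1,2,0, -1,-1,-1,2,0, 0.1,-1,-1,2,0, 0.1,-1,-1,2,0,0.1,-1,-1,2,0, 0.1,-1,-1,-45,0,0.1,-1,-1,-85,0]';python3 -c "
from h import *
go(.653,-.2347,.21,-20);snap('wrist','12')"
```

```text
clock: 10.5
eef_pos: [0.6725, 0.0178, 0.2117]
tool_rot: [0.699, 0.715, -0.001, -0.001]
ft_force: [0.8, 0.0, 1.2]
grip_width: 0.047
pos [0.6725 0.0178 0.2117] tilt z [-0.003 -0.    -1.   ] jaw 1.3 F [0.8 0.  1.2] w 0.047 t 10.5
SHIFT [-252.   -25.2    1.8] turn units 3.5501279977630182 q6 1.57
```

View pics/wrist12.png

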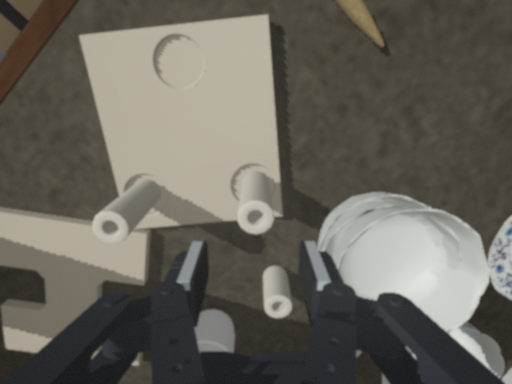

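```bash
python3 -m inch '[0.1,-252,-25,0,3.5, 0.1,-252,-25,0,3.5, 0.1,-252,-25,0,3.5, 0.1,-252,-25,0,3.5, 0.1,-252,-25,0,3.5, 0.1,-252,-25,0,3.5, 0.1,-252,-25,0,3.5]';python3 -c "
from h import *
go(.653,-.2347,.114,-20);snap('wrist','13')"
```

```text
clock: 11.25
eef_pos: [0.6534, -0.2367, 0.2115]
tool_rot: [0.819, 0.574, 0.0, -0.0]
ft_force: [-0.1, 0.5, -0.8]
grip_width: 0.047
pos [ 0.6534 -0.2367  0.2115] tilt z [-0.  0. -1.] jaw -19.9 F [-0.1  0.5 -0.8] w 0.047 t 11.25
SHIFT [ 1.7 -1.  97.5] turn units 0.01642487310913528 q6 1.57
```

View pics/wrist13.png

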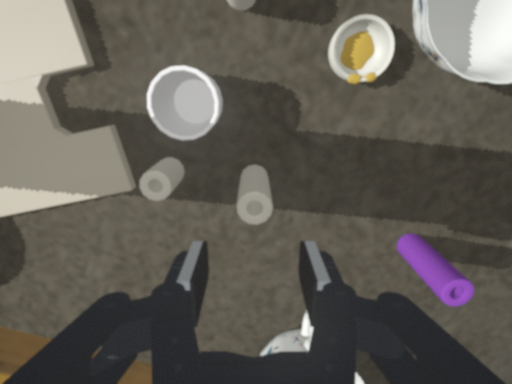

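```bash
python3 -m inch '[0.1,1,0,50,0, 0.1,1,0,85,0, 0.1,1,0,97,0, 0.1,1,0,97,0, -1,1,0,97,0, -1,1,0,97,0, -1,1,0,97,0, -1,1,0,97,0]';  python3 -m inch '[-1,0,0,0,0, -1,0,0,-50,0, -1,0,0,-90,0, -1,0,0,-100,0,-1,0,0,-100,0]';python3 -c "
from h import *
go(.6085,.1195,.214,11);snap('wrist','14')"
```

```text
clock: 12.1
eef_pos: [0.6558, -0.2341, 0.1176]
tool_rot: [0.818, 0.576, 0.002, 0.002]
ft_force: [1.4, 0.9, 5.7]
grip_width: 0.0248
clock: 12.6
eef_pos: [0.6554, -0.2344, 0.218]
tool_rot: [0.818, 0.576, 0.002, 0.002]
ft_force: [1.0, -0.3, -1.6]
grip_width: 0.0251
pos [ 0.6554 -0.2344  0.218 ] tilt z [ 0.005 -0.002 -1.   ] jaw -19.7 F [ 1.  -0.3 -1.6] w 0.0251 t 12.6
SHIFT [ 317.4 -163.6    3. ] turn units -5.119870596834917 q6 1.57
```

View pics/wrist14.png

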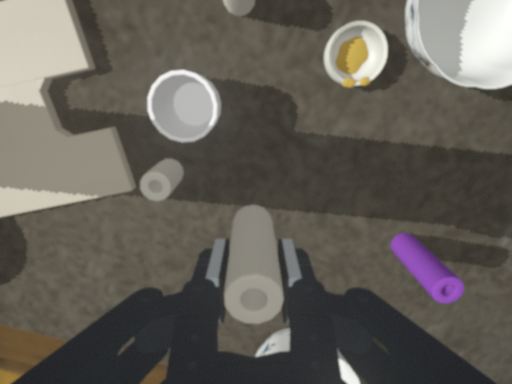

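```bash
python3 -m inch '[-1,317,-164,-10,-5.1, -1,317,-164,-10,-5.1, -1,317,-164,-10,-5.1, -1,317,-164,-10,-5.1, -1,317,-164,-10,-5.1, -1,317,-164,-10,-5.1, -1,317,-164,-10,-5.1, -1,317,-164,-10,-5.1]';python3 -m inch '[-1,0,0,0,0,-1,0,0,0,0]';python3 -c "
from h import *
go(.6085,.1195,.126,11);snap('wrist','15')"
```

```text
clock: 13.45
eef_pos: [0.6043, 0.1254, 0.222]
tool_rot: [0.634, 0.773, -0.001, -0.002]
ft_force: [0.4, -0.7, -2.0]
grip_width: 0.0248
clock: 13.65
eef_pos: [0.6061, 0.1191, 0.2229]
tool_rot: [0.637, 0.771, -0.002, -0.001]
ft_force: [0.5, -0.9, -1.2]
grip_width: 0.0253
pos [0.6061 0.1191 0.2229] tilt z [-0.003 -0.001 -1.   ] jaw 10.9 F [ 0.5 -0.9 -1.2] w 0.0253 t 13.65
SHIFT [ 0.   2.8 96.9] turn units -0.02031108451434231 q6 1.58
```

View pics/wrist15.png

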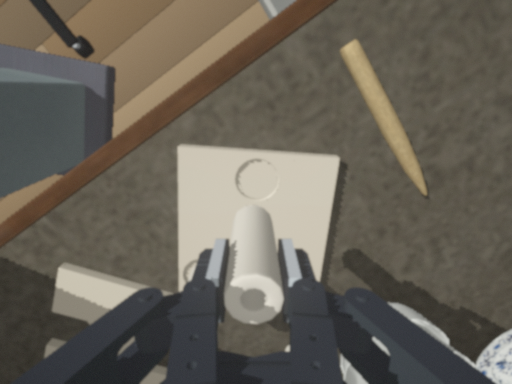

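```bash
python3 -m inch '[-1,0,2,45,0, -1,0,2,80,0, -1,0,2,93,0,-1,0,2,96,0,-1,0,2,96,0]';python3 -c "
from h import *
go(.6085,.1195,.126,11);snap('scene','16')
import cv2;cv2.imwrite('pics/c16.png',cv2.resize(cv2.imread('pics/scene16.png')[130:310,60:360],(800,480)))"
```

```text
clock: 14.2
eef_pos: [0.6094, 0.1194, 0.1294]
tool_rot: [0.637, 0.771, 0.0, 0.0]
ft_force: [-0.4, 0.0, -0.5]
grip_width: 0.0253
pos [0.6094 0.1194 0.1294] tilt z [ 0.001  0.    -1.   ] jaw 10.8 F [-0.4  0.  -0.5] w 0.0253 t 14.2
SHIFT [ 0.3 -0.9  3.4] turn units -0.031855309149842505 q6 1.58
```

View pics/c16.png

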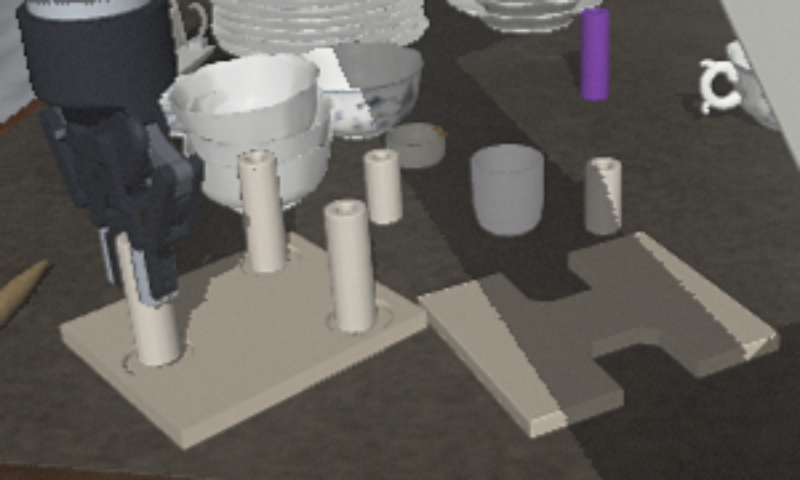

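```bash
python3 -m inch '[-1,0,0,4,0, -1,0,0,5,0, -1,0,0,5,0, 0.1,0,0,5,0, 0.1,0,0,5,0,0.1,0,0,5,0, 0.1,0,0,-45,0,0.1,0,0,-85,0]';python3 -c "
from h import *
go(.627,-.1527,.20,-14);snap('wrist','17')"
```

```text
clock: 15.05
eef_pos: [0.608, 0.1202, 0.2139]
tool_rot: [0.637, 0.771, -0.001, -0.001]
ft_force: [1.7, -0.2, 1.1]
grip_width: 0.0466
pos [0.608  0.1202 0.2139] tilt z [-0.003 -0.001 -1.   ] jaw 10.9 F [ 1.7 -0.2  1.1] w 0.0466 t 15.05
SHIFT [-271.6  -33.    14. ] turn units 4.150983587423558 q6 1.58
```

View pics/wrist17.png

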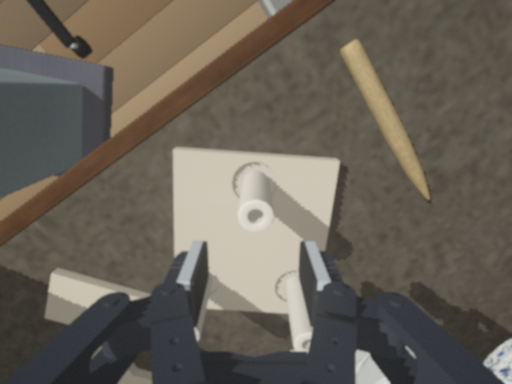

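```bash
python3 -m inch '[1,-272,-33,5,9.6, 1,-272,-33,5,9.6, 1,-272,-33,5,9.6, 1,-272,-33,5,9.6, 1,-272,-33,5,9.6, 1,-272,-33,5,9.6, 1,-272,-33,5,9.6, 1,-272,-33,5,9.6]';python3 -m inch '[1,0,0,0,0]'; python3 -c "
from h import *
go(.627,-.1527,.088,-47);snap('wrist','18');snap('top','18');snap('scene','18')"
```

```text
clock: 15.9
eef_pos: [0.6275, -0.1544, 0.2082]
tool_rot: [0.93, 0.368, -0.0, -0.0]
ft_force: [0.9, -0.1, 0.1]
grip_width: 0.0855
clock: 16.0
eef_pos: [0.6276, -0.1528, 0.2085]
tool_rot: [0.929, 0.37, -0.0, -0.0]
ft_force: [-0.5, -0.1, -0.2]
grip_width: 0.0854
pos [ 0.6276 -0.1528  0.2085] tilt z [-0.001  0.    -1.   ] jaw -46.6 F [-0.5 -0.1 -0.2] w 0.0854 t 16.0
SHIFT [ -0.4  -0.4 120.5] turn units 0.07271927135344214 q6 2.14
```

View pics/wrist18.png

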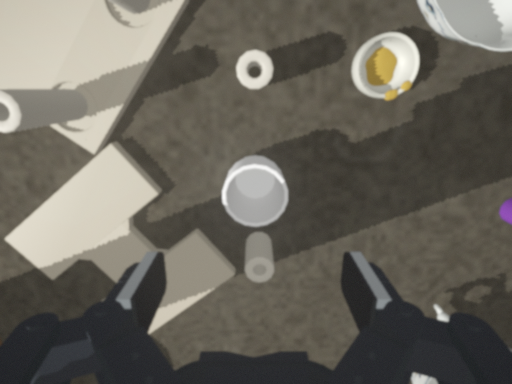

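View pics/top18.png

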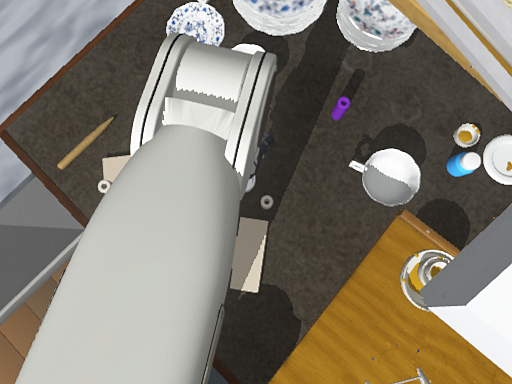

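```bash
python3 -c "
from h import *
print(plane('wrist',(255,186),.052,'18'))"; python3 -m inch '[1,0,0,50,0, 1,0,0,95,0, 1,0,0,115,0, 1,0,0,120,0, 1,0,0,120,0]'; python3 -c "
from h import *
go(.627,-.1527,.088,-47);snap('wrist','19')"
```

```text
[ 0.63626398 -0.14577501  0.052     ]
clock: 16.65
eef_pos: [0.6277, -0.1523, 0.0884]
tool_rot: [0.929, 0.37, -0.0, -0.0]
ft_force: [-0.6, -0.2, 1.0]
grip_width: 0.0854
pos [ 0.6277 -0.1523  0.0884] tilt z [-0.001  0.    -1.   ] jaw -46.6 F [-0.6 -0.2  1. ] w 0.0854 t 16.65
SHIFT [-0.8 -0.2  0.4] turn units 0.06369059858919475 q6 2.15
```

View pics/wrist19.png

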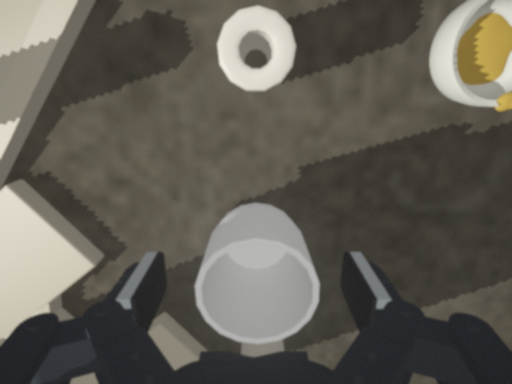

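```bash
python3 -c "
from h import *
print(plane('wrist',(258,288),.052,'19'))"; python3 -m inch '[-1,0,0,0,0, -1,0,0,0,0, -1,0,0,0,0, -1,0,0,0,0, -1,0,0,0,0]';python3 -m inch '[-1,0,0,-50,0, -1,0,0,-95,0, -1,0,0,-120,0, -1,0,0,-120,0]'; python3 -c "
from h import *
go(.6145,.061,.20,6.7);snap('wrist','20');snap('scene','20')"
```

```text
[ 0.63254319 -0.14966262  0.052     ]
clock: 17.2
eef_pos: [0.629, -0.1532, 0.0912]
tool_rot: [0.929, 0.369, 0.002, 0.001]
ft_force: [-0.1, 0.8, 6.0]
grip_width: 0.0503
clock: 17.6
eef_pos: [0.6303, -0.1537, 0.2149]
tool_rot: [0.929, 0.369, 0.004, 0.003]
ft_force: [0.1, -0.4, -0.9]
grip_width: 0.0502
pos [ 0.6303 -0.1537  0.2149] tilt z [ 0.011 -0.003 -1.   ] jaw -46.7 F [ 0.1 -0.4 -0.9] w 0.0502 t 17.6
SHIFT [ 135.7 -167.3   14.2] turn units -8.901606490954473 q6 2.15
```

View pics/wrist20.png

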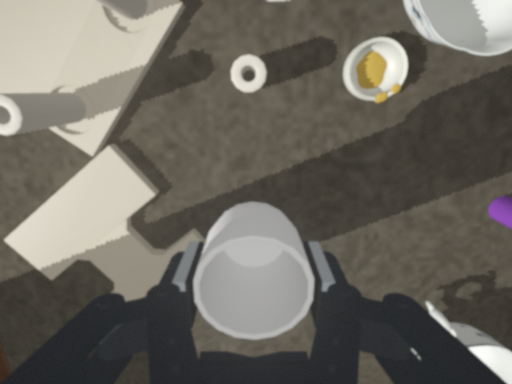

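View pics/scene20.png

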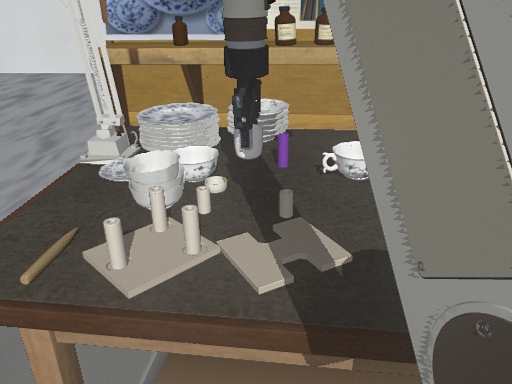

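```bash
python3 -m inch '[-1,135,-167,0,-8.9, -1,135,-167,0,-8.9, -1,135,-167,0,-8.9, -1,135,-167,0,-8.9, -1,135,-167,0,-8.9, -1,135,-167,0,-8.9, -1,135,-167,0,-8.9, -1,135,-167,0,-8.9]'; python3 -c "
from h import *
go(.6145,.061,.1,6.7);snap('wrist','21');snap('top','21');snap('scene','21')"
```

```text
clock: 18.5
eef_pos: [0.6101, 0.0614, 0.206]
tool_rot: [0.664, 0.747, -0.002, -0.002]
ft_force: [1.1, -0.6, -0.5]
grip_width: 0.0502
pos [0.6101 0.0614 0.206 ] tilt z [-0.005 -0.001 -1.   ] jaw 6.7 F [ 1.1 -0.6 -0.5] w 0.0502 t 18.5
SHIFT [ -0.9   4.9 106. ] turn units 0.005154015955921428 q6 1.55
```

View pics/wrist21.png

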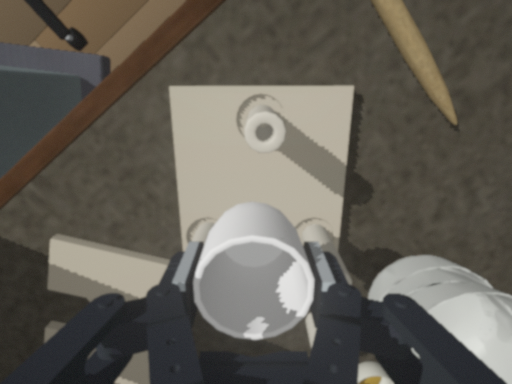

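View pics/scene21.png

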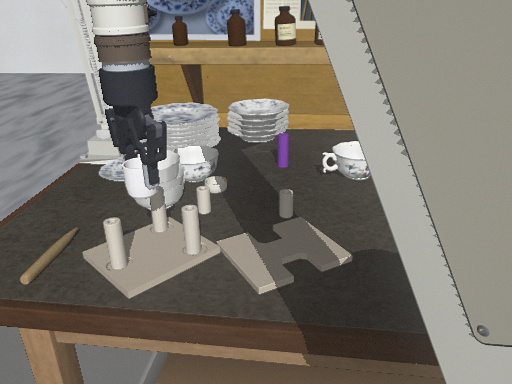

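```bash
python3 -m inch '[-1,-1,4,45,0, -1,-1,4,80,0, -1,-1,4,97,0, -1,-1,4,103,0, -1,-1,4,103,0]'; python3 -c "
from h import *
go(.6145,.061,.1,6.7);snap('wrist','22');snap('scene','22')
import cv2;cv2.imwrite('pics/c22.png',cv2.resize(cv2.imread('pics/scene22.png')[130:310,60:360],(800,480)))"
```

```text
clock: 19.15
eef_pos: [0.6147, 0.0601, 0.1051]
tool_rot: [0.665, 0.747, -0.001, -0.001]
ft_force: [-0.4, -0.2, -0.9]
grip_width: 0.0504
pos [0.6147 0.0601 0.1051] tilt z [-0.003 -0.    -1.   ] jaw 6.6 F [-0.4 -0.2 -0.9] w 0.0504 t 19.15
SHIFT [ 0.9 -0.1  5.1] turn units -0.00925847208710214 q6 1.55
```

View pics/c22.png

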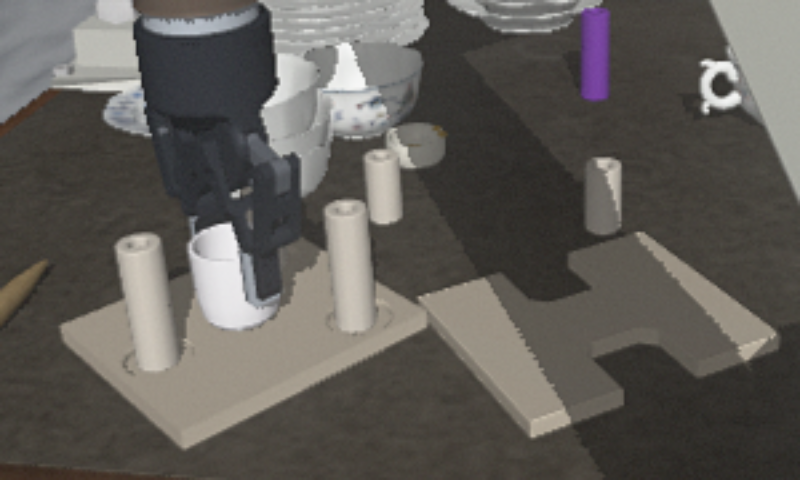

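View pics/wrist22.png

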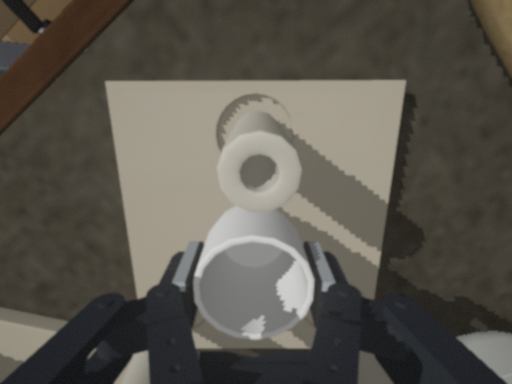

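```bash
python3 -m inch '[-1,1,0,2,0, -1,1,0,3.5,0, -1,1,0,3.5,0]'; python3 -m inch '[0.7,0,0,0,0, 0.7,0,0,0,0, 0.7,0,0,0,0, 0.7,0,0,-45,0, 0.7,0,0,-90,0, 0.7,0,0,-120,0, 0.7,0,0,-120,0]'; python3 -c "
from h import *
go(.4823,-.1113,.2,-7.7);snap('wrist','23');snap('scene','23');
import cv2;cv2.imwrite('pics/c23.png',cv2.resize(cv2.imread('pics/scene23.png')[130:310,60:360],(800,480)))"
```

```text
clock: 19.55
eef_pos: [0.6161, 0.0617, 0.1033]
tool_rot: [0.665, 0.747, 0.001, 0.001]
ft_force: [-0.4, -0.3, 1.7]
grip_width: 0.0504
clock: 20.25
eef_pos: [0.6183, 0.0618, 0.2285]
tool_rot: [0.665, 0.747, 0.004, 0.004]
ft_force: [0.3, 0.1, -0.2]
grip_width: 0.0726
pos [0.6183 0.0618 0.2285] tilt z [ 0.011  0.001 -1.   ] jaw 6.7 F [ 0.3  0.1 -0.2] w 0.0726 t 20.25
SHIFT [-156.1 -155.5   26.8] turn units 2.3994083431945277 q6 1.55
```

View pics/c23.png

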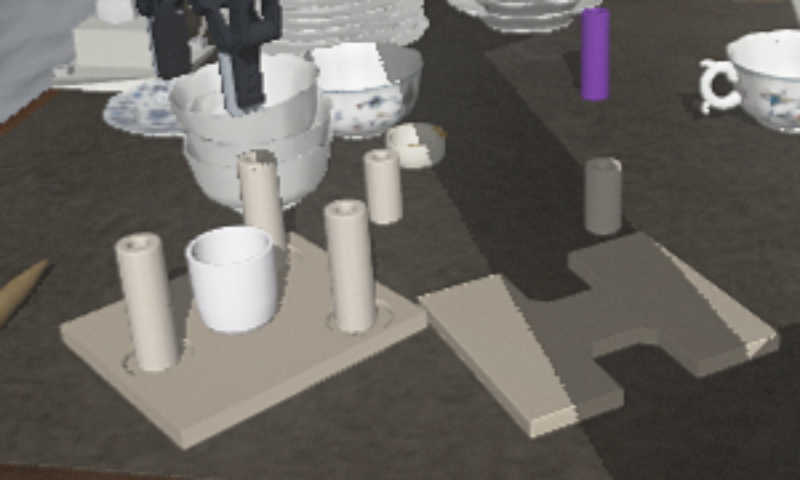

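View pics/wrist23.png

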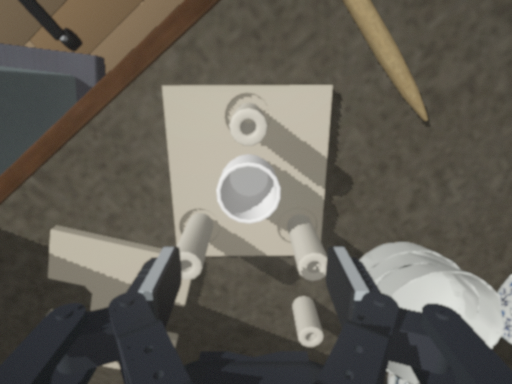

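```bash
python3 -c "
from h import *
P=[plane('wrist',p,.012,'23') for p in [(163,86),(333,85),(176,257),(322,256)]]
c=np.mean(P,0); b=plane('wrist',(249,190),.064,'23'); print(np.round(P,4).tolist(),c,b)
ex=(P[2]+P[3]-P[0]-P[1]);ex/=np.linalg.norm(ex); print(np.degrees(np.arctan2(ex[1],ex[0])),ex@(b-c),np.cross(ex,b-c)[2])
for p in [(248,125),(192,265),(312,265)]:
  q=plane('wrist',p,.088,'23')-c; print(ex@q,np.cross(ex,q)[2])
"
```

```text
[[0.5324, 0.1369, 0.012], [0.681, 0.1551, 0.012], [0.5499, -0.0329, 0.012], [0.7034, -0.015, 0.012]] [0.61669028 0.06102698 0.012     ] [0.61624061 0.06688246 0.064     ]
-83.29627207260701 -0.0058679434289533585 0.0002369436965253078
-0.05992392358101962 -0.00015928766504403995
0.04784805939388806 -0.044701003140753884
0.04870207013758756 0.04959760688113269
```

```bash
python3 -m inch '[1,-156,-155,0,2.4, 1,-156,-155,0,2.4, 1,-156,-155,0,2.4, 1,-156,-155,0,2.4, 1,-156,-155,0,2.4, 1,-156,-155,0,2.4]'; python3 -c "
from h import *
go(.4823,-.1113,.2,-7.7);snap('wrist','24');snap('scene','24');snap('top','24')"
```

```text
clock: 20.95
eef_pos: [0.4767, -0.1132, 0.2206]
tool_rot: [0.754, 0.656, -0.002, -0.002]
ft_force: [-0.1, 1.4, -0.4]
grip_width: 0.0854
pos [ 0.4767 -0.1132  0.2206] tilt z [-0.005  0.001 -1.   ] jaw -8.0 F [-0.1  1.4 -0.4] w 0.0854 t 20.95
SHIFT [ 2.6  5.4 20.6] turn units -0.04280170533307152 q6 1.48
```

View pics/wrist24.png

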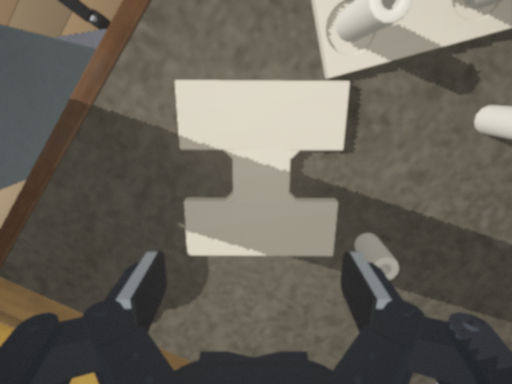

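View pics/top24.png

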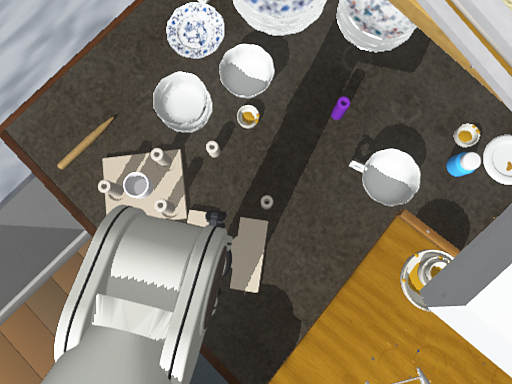

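```bash
python3 -c "
from h import *
P=[plane('wrist',p,.012,'24') for p in [(175,80),(350,81),(186,256),(336,256)]]
c=np.mean(P,0); print(np.round(P,4).tolist(),c)
ex=(P[2]+P[3]-P[0]-P[1]);print(np.degrees(np.arctan2(ex[1],ex[0]))); ey=P[1]+P[3]-P[0]-P[2];print(np.degrees(np.arctan2(ey[1],ey[0])))
print(plane('top',(136,185),.064,'24'))
im=cv2.imread('pics/top24.png')[140:230,90:200]; cv2.imwrite('pics/c24.png',cv2.resize(im,(770,630)[:2] if 0 else (660,540),interpolation=cv2.INTER_CUBIC))
go(.483,-.112,.1,-7.7)
"
```

```text
[[0.4222, -0.0153, 0.012], [0.5697, -0.0368, 0.012], [0.396, -0.1836, 0.012], [0.5488, -0.2048, 0.012]] [ 0.48415887 -0.11009893  0.012     ]
-97.97733613099145
-8.097711266559486
[0.61291625 0.06136702 0.064     ]
pos [ 0.4798 -0.111   0.2214] tilt z [-0.001  0.001 -1.   ] jaw -7.7 F [0.9 0.2 0.7] w 0.0853 t 21.1
SHIFT [ -0.6   3.5 121.4] turn units 0.0014336078534095502 q6 1.48
```

View pics/c24.png

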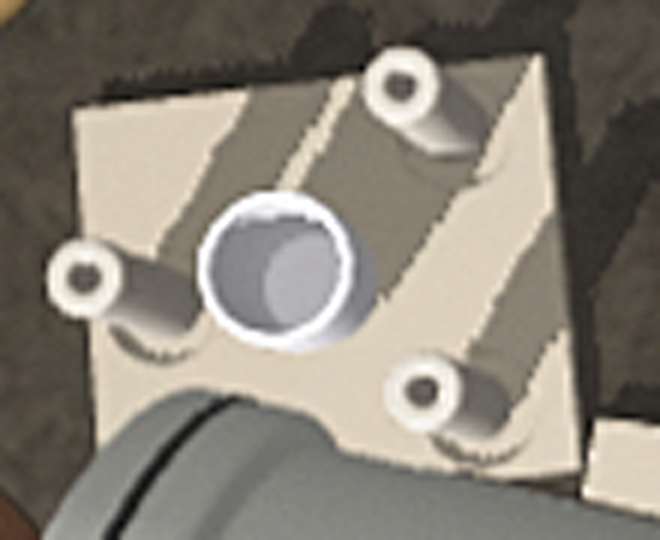

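```bash
python3 -m inch '[1,0,3,50,0, 1,0,3,95,0, 1,0,3,125,0, 0.5,0,3,140,0, 0.5,0,3,146,0, 0.5,0,3,147,0, 0.5,0,3,147,0]'; python3 -c "
from h import *
go(.4835,-.111,.073,-7.8);snap('wrist','25');snap('scene','25')
import cv2;cv2.imwrite('pics/c25.png',cv2.resize(cv2.imread('pics/scene25.png')[150:310,160:400],(780,520)))"
```

```text
clock: 21.8
eef_pos: [0.4837, -0.1115, 0.0758]
tool_rot: [0.753, 0.658, 0.0, 0.0]
ft_force: [0.8, -0.7, 0.3]
grip_width: 0.0639
pos [ 0.4837 -0.1115  0.0758] tilt z [ 0.001 -0.    -1.   ] jaw -7.6 F [ 0.8 -0.7  0.3] w 0.0639 t 21.8
SHIFT [ 0.4 -0.2  2.8] turn units 0.026518179308200256 q6 1.48
```

View pics/wrist25.png

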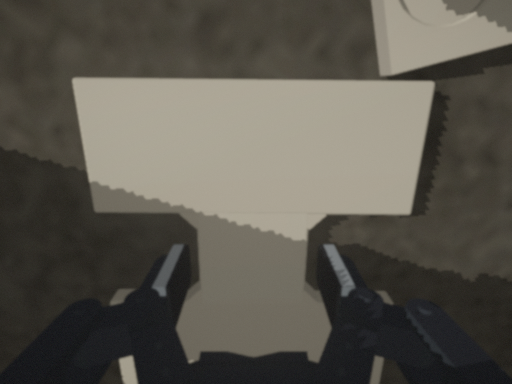

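View pics/c25.png

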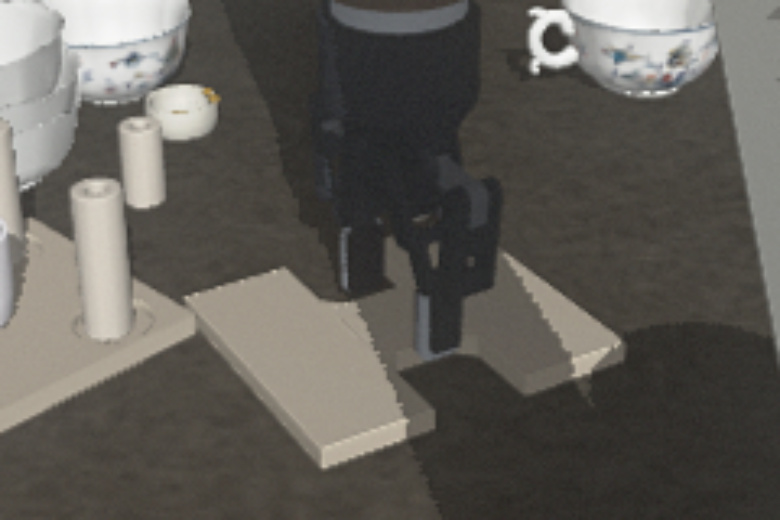

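```bash
python3 -m inch '[0.5,0,0,4,0, 0.5,0,0,4,0]'; python3 -m inch '[-1,0,0,0,0, -1,0,0,0,0, -1,0,0,0,0, -1,0,0,0,0, -1,0,0,0,0]'; python3 -c "
from h import *
go(.4835,-.111,.073,-7.8);snap('wrist','26')"
```

```text
clock: 22.1
eef_pos: [0.4828, -0.1119, 0.0716]
tool_rot: [0.753, 0.658, 0.0, 0.0]
ft_force: [0.0, -0.0, -0.0]
grip_width: 0.0641
clock: 22.6
eef_pos: [0.483, -0.112, 0.0721]
tool_rot: [0.753, 0.658, 0.0, 0.0]
ft_force: [-0.9, 0.1, 6.0]
grip_width: 0.0523
pos [ 0.483  -0.112   0.0721] tilt z [ 0.001 -0.    -1.   ] jaw -7.7 F [-0.9  0.1  6. ] w 0.0523 t 22.6
SHIFT [ 1.   0.4 -0.9] turn units 0.013416875698249934 q6 1.48
```

View pics/wrist26.png

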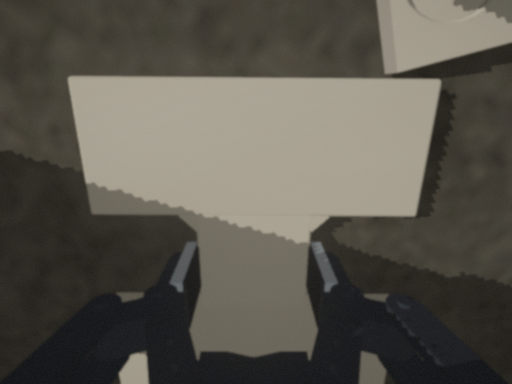

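```bash
python3 -m inch '[-1,0,0,-15,0, -1,0,0,-40,0, -1,0,0,-75,0, -1,0,0,-110,0, -1,0,0,-130,0, -1,0,0,-135,0, -1,0,0,-135,0]'; python3 -c "
from h import *
go(.614,.0605,.205,6.7);snap('wrist','27');snap('scene','27')"
```

```text
clock: 23.35
eef_pos: [0.4824, -0.1118, 0.2059]
tool_rot: [0.753, 0.658, -0.0, -0.0]
ft_force: [-0.1, 0.4, -6.7]
grip_width: 0.0521
pos [ 0.4824 -0.1118  0.2059] tilt z [-0.  0. -1.] jaw -7.7 F [-0.1  0.4 -6.7] w 0.0521 t 23.35
SHIFT [188.4 107.3   0.9] turn units -2.4011989774842277 q6 1.48
```

View pics/wrist27.png

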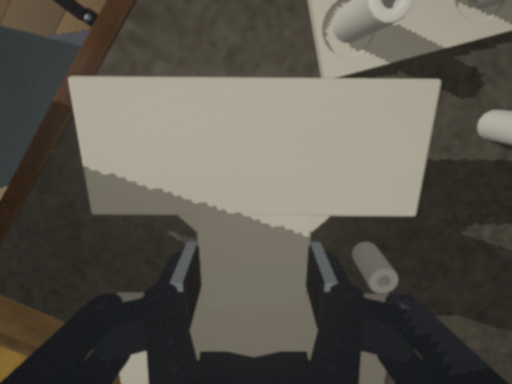

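View pics/scene27.png

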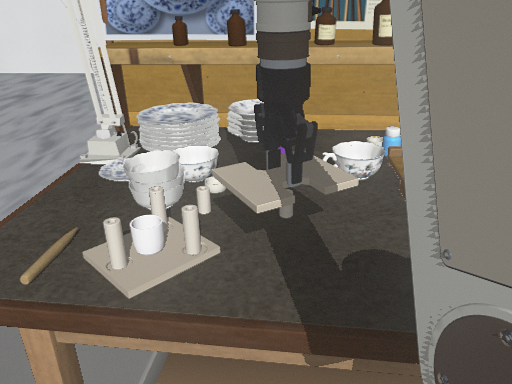

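```bash
python3 -m inch '[-1,15,8,0,-0.2, -1,40,22,0,-0.5, -1,70,39,0,-0.9, -1,100,57,0,-1.3, -1,130,74,0,-1.7, -1,155,88,0,-2.0, -1,175,100,0,-2.3, -1,188,107,0,-2.4]'; python3 -m inch '[-1,0,0,0,0,-1,0,0,0,0]'; python3 -c "
from h import *
go(.6145,.061,.16,6.7);snap('wrist','28');snap('scene','28');snap('top','28')"
```

```text
clock: 24.25
eef_pos: [0.6138, 0.0618, 0.2031]
tool_rot: [0.664, 0.748, -0.001, -0.002]
ft_force: [0.4, 0.9, -4.8]
grip_width: 0.052
clock: 24.45
eef_pos: [0.6128, 0.0601, 0.2038]
tool_rot: [0.664, 0.747, -0.002, -0.002]
ft_force: [-0.3, -0.4, -5.6]
grip_width: 0.052
pos [0.6128 0.0601 0.2038] tilt z [-0.005 -0.001 -1.   ] jaw 6.7 F [-0.3 -0.4 -5.6] w 0.052 t 24.45
SHIFT [ 0.7  2.  43.8] turn units 0.003444724117872037 q6 1.55
```

View pics/wrist28.png

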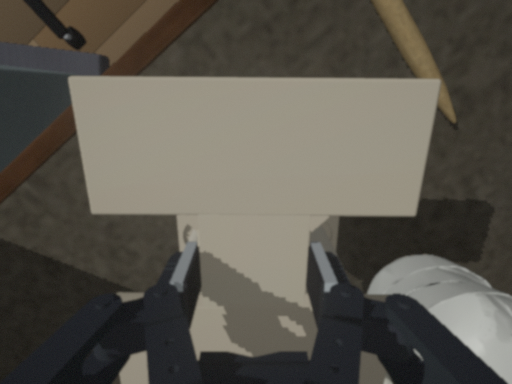

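View pics/scene28.png

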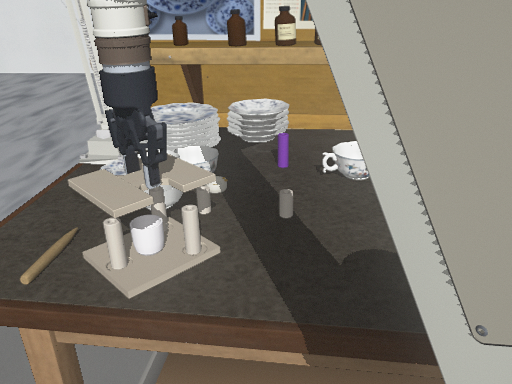

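View pics/top28.png

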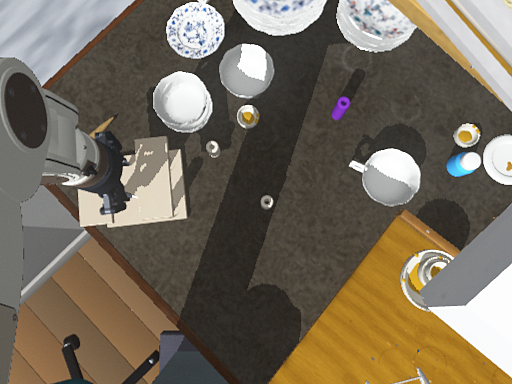

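```bash
python3 -m inch '[-1,0.5,1,10,0, -1,0.5,1.5,25,0, -1,0.5,1.5,36,0, -1,0.5,1.5,41,0, -1,0.5,1.5,41,0, -1,0.5,1.5,41,0]'; python3 -c "
from h import *
go(.6145,.061,.16,6.7);snap('wrist','29');snap('scene','29');snap('top','29')
cv2.imwrite('pics/c29.png',cv2.resize(cv2.imread('pics/scene29.png')[130:310,50:250],(720,648)))
cv2.imwrite('pics/d29.png',cv2.resize(cv2.imread('pics/top29.png')[120:240,70:220],(750,600)))"
```

```text
clock: 25.2
eef_pos: [0.6156, 0.0607, 0.1656]
tool_rot: [0.665, 0.747, 0.0, 0.0]
ft_force: [0.5, 0.5, -4.7]
grip_width: 0.0522
pos [0.6156 0.0607 0.1656] tilt z [ 0.  0. -1.] jaw 6.7 F [ 0.5  0.5 -4.7] w 0.0522 t 25.2
SHIFT [ 0.4 -1.   5.6] turn units -0.0011926011297210455 q6 1.55
```

View pics/c29.png

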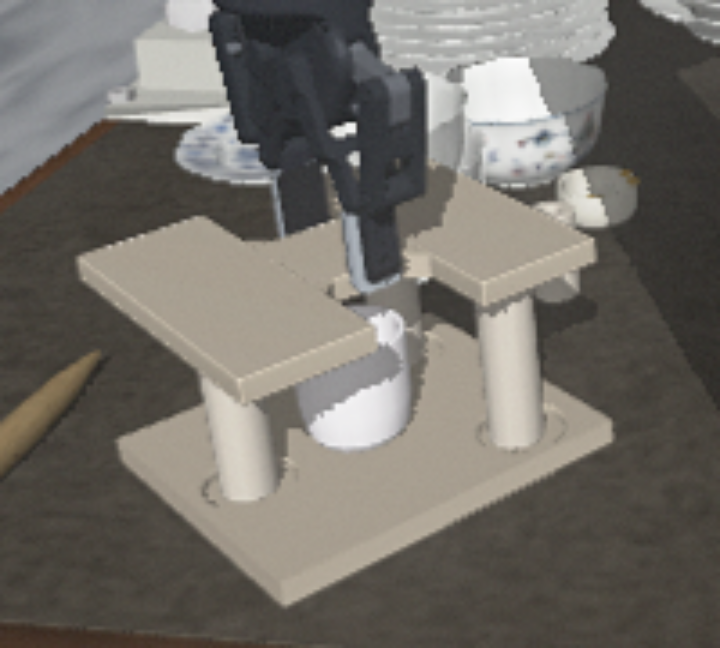

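View pics/d29.png

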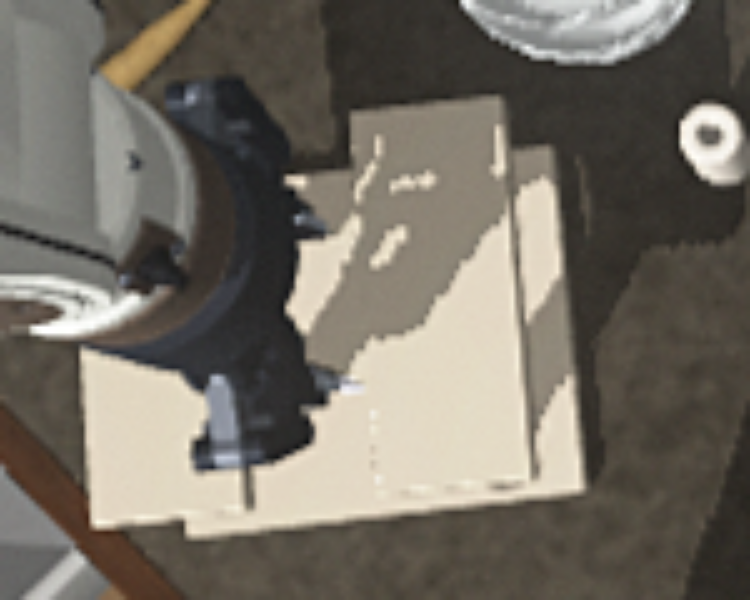

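```bash
python3 -c "
from h import *
f=lambda a,b,z:plane('top',px(a,b,5,70,120),z,'29')
U=[f(503,96,.105),f(533,480,.105),f(91,526,.105)]
L=[f(555,147,.012),f(586,490,.012),f(187,538,.012)]
g=lambda a,b,z:plane('scene',px(a,b,3.6,50,130),z,'29')
V=[g(597,243,.105),g(483,302,.093),g(240,398,.093),g(79,258,.105)]
# expected corners
c=np.array([.614,.0604]);a=np.radians(-83.3);ex=np.array([np.cos(a),np.sin(a)]);ey=np.array([-ex[1],ex[0]])
for n,P in (('U',U),('L',L),('V',V)):
  for p in P: q=p[:2]-c; print(n,p[:2].round(4),'shelf mm',round(q@ex*1000,1),round(q@ey*1000,1))
"
```

```text
U [ 0.6981 -0.0148] shelf mm 84.5 74.7
U [ 0.5492 -0.0304] shelf mm 82.6 -75.0
U [0.5311 0.1382] shelf mm -86.9 -73.2
L [ 0.6983 -0.0168] shelf mm 86.5 74.7
L [ 0.5501 -0.0337] shelf mm 86.0 -74.4
L [0.5292 0.1362] shelf mm -85.2 -75.4
V [ 0.5442 -0.0284] shelf mm 80.1 -79.7
V [0.5481 0.0263] shelf mm 26.1 -69.5
V [0.5377 0.1361] shelf mm -84.1 -66.9
V [0.6748 0.1536] shelf mm -85.5 71.2
```

```bash
python3 -m inch '[-1,-1.5,0,0,0, -1,-1.5,0,2,0, -1,-1.5,0,3.5,0, -1,-1.5,0,4.5,0, -1,-1.5,0,5,0]'; python3 -c "
from h import *
go(.6145,.061,.16,6.7)"
```

```text
clock: 25.85
eef_pos: [0.6155, 0.0593, 0.1603]
tool_rot: [0.665, 0.747, -0.0, -0.0]
ft_force: [-0.2, -0.2, -2.9]
grip_width: 0.0524
pos [0.6155 0.0593 0.1603] tilt z [-0. -0. -1.] jaw 6.7 F [-0.2 -0.2 -2.9] w 0.0524 t 25.85
SHIFT [ 1.8 -0.8  0.3] turn units 0.00020112258166449237 q6 1.55
```

Load is transferring (-4.7 → -2.9 N); a bit further.

```bash
python3 -m inch '[-1,0,0,0.7,0, -1,0,0,1.2,0, -1,0,0,1.2,0]'; python3 -c "
from h import *
go(.6145,.061,.16,6.7);snap('scene','30')
cv2.imwrite('pics/c30.png',cv2.resize(cv2.imread('pics/scene30.png')[130:310,50:250],(720,648)))"
```

```text
clock: 26.15
eef_pos: [0.6158, 0.0593, 0.1603]
tool_rot: [0.665, 0.747, 0.001, 0.0]
ft_force: [-2.1, -0.5, 2.5]
grip_width: 0.0521
pos [0.6158 0.0593 0.1603] tilt z [ 0.001  0.    -1.   ] jaw 6.7 F [-2.1 -0.5  2.5] w 0.0521 t 26.15
SHIFT [ 1.8 -1.1  0.3] turn units -0.00042781645611711383 q6 1.55
```

View pics/c30.png

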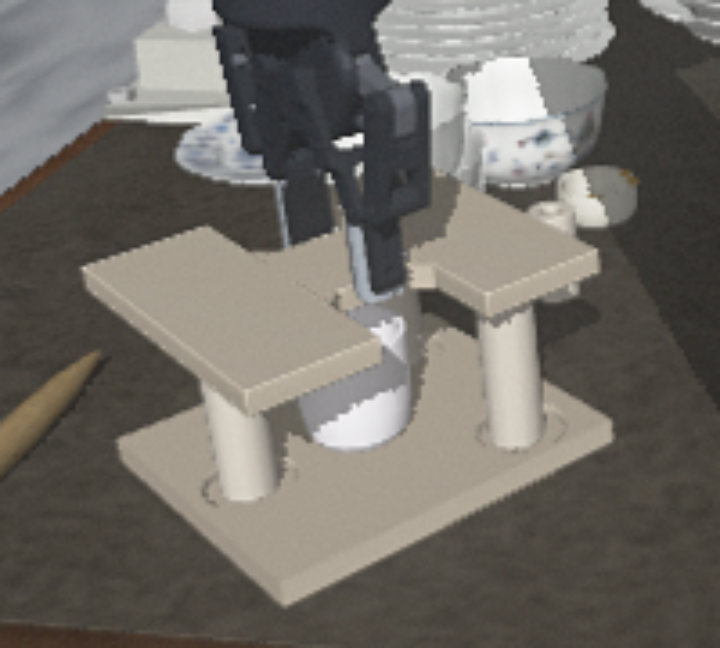

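```bash
python3 -m inch '[0.4,0,0,0,0, 0.7,0,0,0,0, 0.7,0,0,0,0, 0.7,0,0,0,0, 0.7,0,0,-20,0, 0.7,0,0,-55,0, 0.7,0,0,-85,0, 0.7,0,0,-85,0]'; python3 -c "
from h import *
go(.40,.25,.30);snap('wrist','31');snap('scene','31');cv2.imwrite('pics/c31.png',cv2.resize(cv2.imread('pics/scene31.png')[130:310,50:250],(720,648)))"
```

```text
clock: 27.0
eef_pos: [0.6181, 0.0595, 0.2497]
tool_rot: [0.665, 0.747, 0.004, 0.003]
ft_force: [0.2, -0.6, 0.3]
grip_width: 0.0727
pos [0.6181 0.0595 0.2497] tilt z [ 0.01   0.001 -1.   ] jaw 6.7 F [ 0.2 -0.6  0.3] w 0.0727 t 27.0
SHIFT [ 214.6 -193.9  -52.4] turn units None q6 1.55
```

View pics/c31.png

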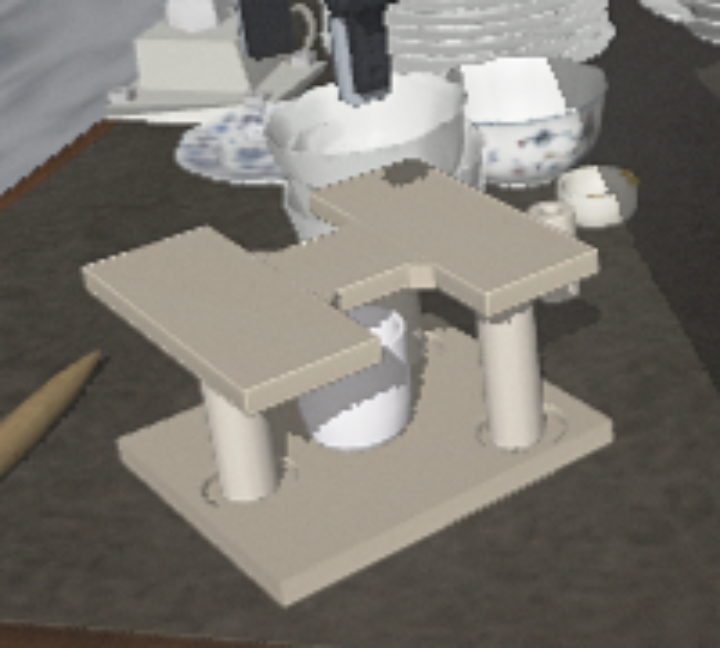

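View pics/wrist31.png

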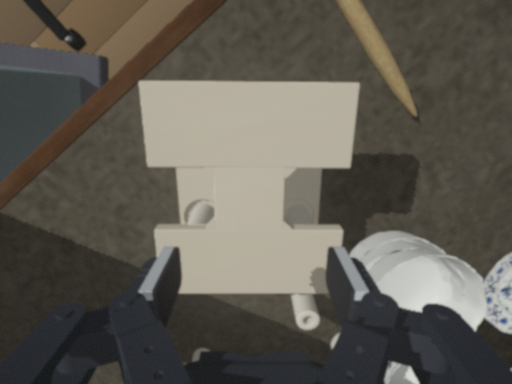

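```bash
python3 -m inch '[0.7,0,-40,-40,0, 0.7,30,-80,-50,0, 0.7,70,-120,-50,0, 0.7,110,-160,-50,0, 0.7,150,-190,-50,0, 0.7,190,-194,-50,0, 0.7,214,-194,-50,0, 0.7,214,-194,-50,0]'; python3 -c "
from h import *
go(.40,.25,.30);snap('scene','32');snap('top','32')
cv2.imwrite('pics/d32.png',cv2.resize(cv2.imread('pics/top32.png')[120:240,70:220],(750,600),interpolation=cv2.INTER_CUBIC))"
```

```text
clock: 27.9
eef_pos: [0.3963, 0.2519, 0.2928]
tool_rot: [0.662, 0.749, -0.001, -0.001]
ft_force: [-0.5, -0.2, -0.6]
grip_width: 0.0729
pos [0.3963 0.2519 0.2928] tilt z [-0.002 -0.    -1.   ] jaw 7.0 F [-0.5 -0.2 -0.6] w 0.0729 t 27.9
SHIFT [-2.4  3.5 -7.2] turn units None q6 2.01
```

View pics/d32.png

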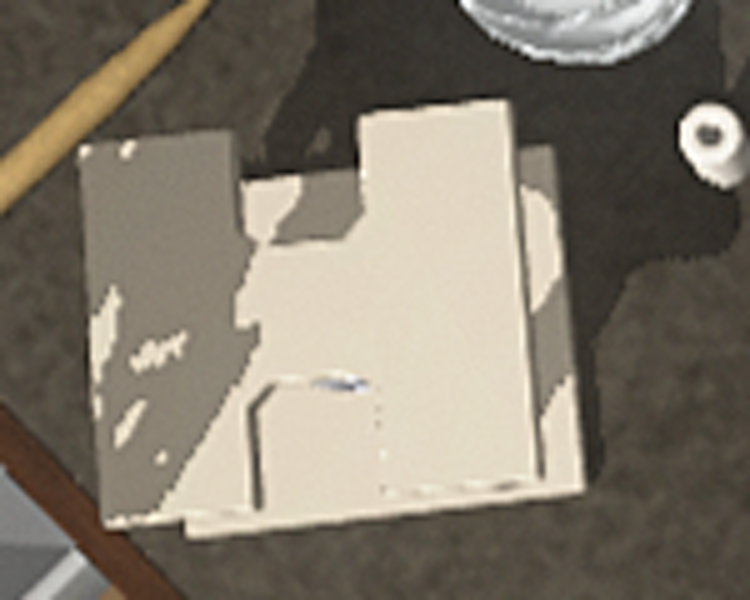

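View pics/scene32.png

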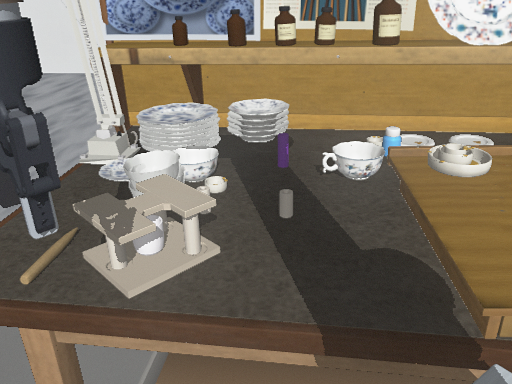

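View pics/top32.png

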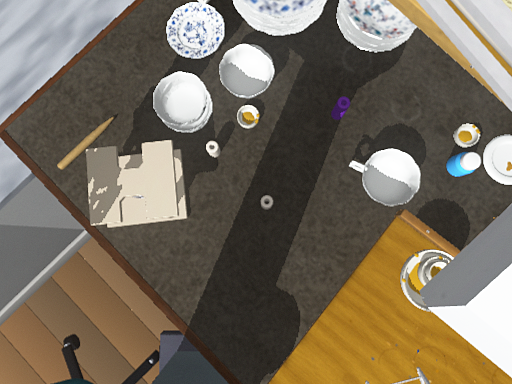

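```bash
python3 -c "
from h import *
f=lambda a,b,z:plane('top',px(a,b,5,70,120),z,'32')
c=np.array([.614,.0604]);a=np.radians(-83.3);ex=np.array([np.cos(a),np.sin(a)]);ey=np.array([-ex[1],ex[0]])
P=[f(80,147,.1),f(508,100,.1),f(540,480,.1),f(104,525,.1)]
for p in P: q=p[:2]-c; print(round(q@ex*1000,1),round(q@ey*1000,1))
q=np.mean(P,0)[:2]-c; print('ctr',q@ex,q@ey); v=P[1]+P[2]-P[0]-P[3]; print(np.degrees(np.arctan2(v[1],v[0])))
print('short props',plane('top',(266.3,201.7),.05,'32'),plane('top',(212.3,147.5),.05,'32'))
"
```

```text
-83.7 75.5
85.3 74.3
84.3 -74.9
-84.0 -73.0
ctr 0.0004832886488719679 0.0004502557233396066
-83.82029686690565
short props [ 0.58093896 -0.20177306  0.05      ] [ 0.69307044 -0.09019927  0.05      ]
```

Centre is within about 1 mm, yaw within about 0.5°, and the corners fit the z = 0.100 plane, so the shelf is level. Handing in.

```bash
python3 -c "
from workcell import order; print(order.job_done())"
```

```text
the job is handed in; nothing more can be done
None
```

The kiln set-up is done and handed in at about 28 s on the robot clock. The three tall props went into the recesses, then the beaker into the middle of the lower shelf, then the upper shelf on top.

**Last checks**
- **Upper shelf:** the top view puts its centre about 1 mm from the lower shelf's centre and its yaw within about 0.5°. Its corners fit the height expected for a level shelf on the props. Before I let go, the wrist force showed the props carrying its weight.
- **Props:** all three stand upright in their recesses, a few millimetres off centre in places, and the upper shelf covers them.
- **Beaker:** the two views disagreed. The top view put it about 1 mm from the middle; an earlier wrist-camera estimate said about 6 mm. I trusted the top view, because the wrist camera had been reading about 3 mm off on other points.
- **Left in place:** the short props measure within about 2 mm of where they were at the start. The cup, the paint dish and the purple prop look untouched in the pictures. The arm was clear of everything when I handed in.

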